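# Load a culture flask into the lever-lid incubator

### The arm

A 6-joint arm with a two-finger parallel gripper is mounted at the origin on the work surface; the furniture and walls round the work are solid. World frame = base frame: x ahead of the robot, y to its left, z up, the work surface at z = 0. Lengths are in m, angles in rad, forces in N, time in s.
With the tool pointing down it reaches from about 0.225 to 0.875 m from the base axis. Payload 3.4 kg.
Tool frame: the origin (TCP) lies between the finger pads; the fingertips stand 17 mm ahead of it and the grasp point (between the pads) lies 2 mm behind it; y points along the fingers, z is the direction in which the jaws open and shut, and the axes are right-handed (so a half turn about y gives the same grasp; the last joint's range is limited). The gripper opens to 85 mm and grips with 20 to 120 N. Pads are 22 mm wide; open, the fingers measure 114 mm over their backs; the gripper's body (76 mm by 85 mm) begins 54 mm behind the grasp point. The pads swing forward as they close: fully open they stand 13 mm farther back than shut.
Start: joints at [-1.344, 0.276, 1.505, -0, 1.361, -0.121], TCP at [0.196, -0.541, 0.213] pointing down, gripper open.
Joint ranges: [-2.89, 2.89], [-0.75, 2.08], [0.22, 2.7], [-1.18, 4.32], [0.11, 2.71], [-2.7, 2.7]. Speed limits (rad/s): [2.57, 2.57, 3.14, 3.14, 3.14, 3.14].

### API

Orientations are given as a unit quaternion [w, x, y, z].
In Python, from rig import manip, get_image, camera_model, sign_off, spot_in, silhouettes, spot_point gives the robot as it stands.
- The arm moves only by the tool jog_arm, never from a script. Its argument "targets" is a list of rows, each a list of 3 entries, a list of its own where there are three numbers: the finger opening in m, from 0 to 0.0854, then the shift along the world's x, y, z in m, then the turn about the world's z in rad. In form: [[claw, [x, y, z], spin], ...]. A call has 1 to 10 rows; each row shifts and turns the commanded pose from where the row before left it; what a row does not reach is not made up. A row lasts 1/8 s, in which the tool goes at most 62.5 mm and 10.7 degrees, less where a joint would pass 70% of its speed; a pose out of reach is approached as far as the arm can. A call with a gripper value outside its range is refused whole. The fingers move at their own pace and stop on an object; "force" is the grip in N (left out, the last holds). Time passes only in rows, so rows that do not move let the fingers close. It gives the time, the measured TCP pose, the force and the opening at its end, in the units of the state.
- manip.get_state(): the state, without advancing time (a new reading comes with each control period).
- get_image(name): name is "scene" or "top" or "wrist"; returns (picture, depth): 384x512x3 uint8, red, green, blue; 384x512 float32, m along the optical axis (not along the pixel's ray), 0 where there is no reading.
- camera_model(name): a dict with "mtx" (3x3 intrinsics, pixels), "world_from_camera" (4x4, takes a point from camera to world coordinates). Camera axes: x right, y up, looking along -z (the intrinsics and any distortion apply to the point x, -y, -z); pixel columns grow to the right and rows downward; lengths in m; the calibration is good to about 2 mm. A picture is of the moment at which its call begins: read the wrist's pose just before it. camera_model takes no time and is no camera call; for the wrist camera it gives the pose at the moment of the call.
- sign_off(): hands the job in, once; it reports no verdict.
Trained networks look in the newest picture that a camera, given by its name, has taken for a name from the list of things; names that differ only in an ending like _2 or _b are one class to them, and where a whole thing is asked for, a point or a joint stands for the part that bears it (a point fixed in the world has none). Each returns a list of dicts, best first, with "score" (0 to 1); they miss things now and then, are a little off and sometimes report something else, mostly with a low value. They report only what shows in the picture. A call takes as long as a camera call. They do not tell look-alikes from the thing itself.
- spot_in(name, camera): "position" ([column, row] in pixels, amid what is visible of it).
- silhouettes(name, camera): "mask" (384x512 bool, what is visible of it) and "position" ([column, row] in pixels, amid what is visible of it).
- spot_point(name, camera): "position" ([column, row] in pixels: a listed point, or the origin of a listed thing).
The state is a dict: "clock": time; "qpos": joint angles; "qd": joint speeds; "effort": joint torques, N m; "position": TCP position; "ee_rot": TCP orientation; "contact_force": force on the tool from outside, world axes, zero at the start; "moment": the same for the moment, N m; "width": finger opening in m.
Only numpy, scipy, OpenCV 4.12 (cv2) and the standard library are available. Lean on these libraries where they do the work, as an engineer would, in place of code of your own. Each camera call takes 0.05 s, during which the arm holds its last target.

### The job

Load the amber flask that stands on the bench into the empty clamp of the small incubator. Press the front lever down gently until it rests on its rubber stop, slide it outward (left) under the hold-open catch and let it up so that it holds the clear hood open by itself; stand the flask upright in the empty clamp; then press the lever down off the catch, bring it back in and ease it all the way up so that the hood settles shut without slamming. Work the hood only by the lever, do not force the lever against its stop, keep the flask upright, and leave the other flasks where they stand.

Things in the scene. Friction and masses are not known exactly. Their poses are not given: they have to be found in the camera images.
- incubator: White open-topped housing of a small bench incubator, fixed: 200 mm deep (x), 260 wide (y), 85 high, 8 mm walls. Origin: middle of its underside on the bench; x points from the front (control panel, robot side) to the rear hinge, y to the left along the front. Inside stands a row of three steel flask clamps along y; the two right-hand ones are taken, the left one is empty.
- hood_angle (a joint): Angle of the clear hood about its hinge: 0 shut, grows as it opens, 1.15 to 1.8 when held by the catch. A rod links it to the lever: hood = 6.4 x lever angle. It has no damper: let go off the catch, it slams. Slammed = still closing faster than 2 rad/s in its last 0.35 rad; the hood turns about 31 rad per metre of pad travel.
- hood: The clear hood, 200 x 256 x 57 mm; origin in the middle of its hinge line along the housing's rear top edge. Shut, its top is 145 mm above the bench; held open, its free edge is about 285 mm high and may lean up to 90 mm forward of the hinge; the clamps' row lies 148 mm in front of the hinge. Not to be touched by the robot.
- press_lever: The sprung lever and its pedal pad: a steel plate 52 mm (x) by 60 mm (y) with a ribbed rubber face and two rims, 5 mm above the rubber, along its left and right edges (52 mm clear between). It is 80 mm in front of the housing's front face, beyond its left end. Origin: on the pivot, 50 mm above the bench. It must not bear more than 26 N.
- pad_top (a point): Middle of the pad's rubber face, the surface to press on: about 104 mm above the bench when up, 45 to 67 mm lower on the stop. The pad is tilted 0.15 rad (front edge up) when up, level half-way down.
- lever_angle (a joint): Angle of the lever (10 mm steel rod along the left side, pivot 205 mm behind the pad): 0 up, grows as the pad is pressed. Spring and hood push it up with some 3 to 9 N at the pad. It goes down in a slot to a rubber stop, at 0.22 to 0.32 rad: the catch plate's height is set differently each time and is not measured, so feel for the stop, where the force climbs by 4 to 5 N per mm.
- lever_slide (a joint): Sideways travel of the lever, m: 0 in, up to 0.030 out, along the incubator's +y; a light spring (0.4 to 1 N) pulls it in. It slides out only when down on the stop (pressed lightly into it, a few N above the travel force), and must go out at least 0.020, past a lip; let up, it then rises 8 mm at the pad into a seat and stays at about 0.018. To free it: press to the stop, slide in to 0, let up.
- free_clamp (a point): Middle of the floor of the empty flask clamp, 33 mm above the bench: a round steel cup, 57 mm bore widening to 61 mm at the rim, 21 mm deep. The left one of the row; clamps stand 78 mm apart.
- amber_flask: The flask to load: 50 ml conical glass flask with amber broth, the only unwrapped one on the bench outside the incubator; 52 mm across the base, 85 mm high, tapering to about 36 mm across at 60 mm height and 30 mm at the top; 0.05 to 0.09 kg. Origin: middle of its underside, z up.
- clamped_flask_a: Like flask in the right-hand clamp, its mouth 118 mm above the bench. Stays.
- clamped_flask_b: Like flask in the middle clamp. Stays.
- foil_flask_a: Foil-wrapped flask on the bench, 58 mm wide, 108 mm high; origin under its middle. Stays.
- foil_flask_b: Foil-wrapped flask on the bench, 58 mm wide, 112 mm high; origin under its middle. Stays. (Bottles, a glass cylinder and a tube rack up to 245 mm high stand further left and behind, at least 60 mm from these flasks.)
Mind the look-alikes: they are no part of the job. What is shaped like the amber_flask but blue, green or red is not meant.

How it is judged:
By the outcome, as a careful person would: the job done as asked, in the order asked, and still so for the second after the job is handed in, with the robot touching nothing.
It also fails if it takes over 72 s, if anything falls off the work surface, if the arm or the gripper's body presses on something with over 40 N, if the wrist force passes 120 N, or if a joint passes its speed limit or range.

## Working session

There is one attempt and no reset: what is moved stays moved. The work goes in short steps, Python scripts to look and compute and a tool call to move; the robot and the scene stay as the last step left them, time stands still between calls to the robot, and variables do not carry over. Pictures are saved under pics/ and viewed, and the job is handed in when it is done.

Besides the shell and the picture viewer there is one more tool, called after "Request:" as a command line: name --argument value ..., lists and objects as JSON in quotes. jog_arm: Moves the arm, as the interface text tells. Its arguments: {"type":"object","properties":{"targets":{"type":"array","items":{"type":"array"}},"force":{"type":"number"}},"required":["targets"]}

```bash
ls; mkdir -p pics; cat > h.py <<'E'
import numpy as np, cv2
from rig import manip,get_image,camera_model,sign_off,spot_in,silhouettes,spot_point
def w(cam,px,d,cm=None):
    m=cm or camera_model(cam);K=np.array(m["mtx"]);T=np.array(m["world_from_camera"])
    x=(px[0]-K[0,2])/K[0,0]*d;y=(px[1]-K[1,2])/K[1,1]*d
    return (T@np.array([x,-y,-d,1]))[:3]
def wz(cam,px,z,cm=None):
    m=cm or camera_model(cam);T=np.array(m["world_from_camera"]);o=T[:3,3]
    p=w(cam,px,1.0,m);r=p-o
    return o+r*(z-o[2])/r[2]
def cloud(cam,d,cm=None):
    m=cm or camera_model(cam);K=np.array(m["mtx"]);T=np.array(m["world_from_camera"])
    v,u=np.mgrid[0:384,0:512]
    P=np.stack([(u-K[0,2])/K[0,0]*d,-(v-K[1,2])/K[1,1]*d,-d],-1)
    return P@T[:3,:3].T+T[:3,3]
def save(n,im): cv2.imwrite("pics/"+n+".png",cv2.cvtColor(im,cv2.COLOR_RGB2BGR))
E
python3 - <<'E'
from h import *
s=manip.get_state();print({k:np.round(v,3) for k,v in s.items()})
for c in ["scene","top","wrist"]:
    m=camera_model(c);print(c,{k:(np.round(v,3).tolist() if not isinstance(v,str) else v) for k,v in m.items()})
    im,d=get_image(c);save(c+"0",im);np.save(c+"0.npy",d)
    if c=="wrist":continue
    for n in ["amber_flask","foil_flask_a","press_lever","incubator","clamped_flask_a"]:
        print(c,n,[(np.round(r["position"]),round(r["score"],2)) for r in spot_in(n,c)])
    for n in ["pad_top","free_clamp","amber_flask","incubator","press_lever","hood"]:
        print(c,"pt",n,[(np.round(r["position"],1),round(r["score"],2)) for r in spot_point(n,c)])
E
```

```text
pics
{'clock': np.float64(0.0), 'qpos': array([-1.344,  0.277,  1.506, -0.   ,  1.361, -0.121]), 'qd': array([ 0.001, -0.002,  0.   ,  0.   , -0.   ,  0.   ]), 'effort': array([-1.0000e-03, -4.1677e+01, -2.4581e+01, -0.0000e+00,  1.1000e-02,
       -0.0000e+00]), 'position': array([ 0.196, -0.54 ,  0.212]), 'ee_rot': array([ 0.122, -0.122,  0.697, -0.696]), 'contact_force': array([-0.561, -0.75 , -0.941]), 'moment': array([0.028, 0.017, 0.013]), 'width': np.float64(0.086)}
scene {'mtx': [[373.602, 0.0, 256.763], [0.0, 373.602, 194.983], [0.0, 0.0, 1.0]], 'world_from_camera': [[-0.618, 0.577, -0.533, 0.11], [-0.786, -0.469, 0.404, 0.442], [-0.017, 0.669, 0.743, 0.722], [0.0, 0.0, 0.0, 1.0]]}
scene amber_flask [(array([347., 252.]), 0.77), (array([203., 183.]), 0.76), (array([173., 261.]), 0.71), (array([217., 243.]), 0.62)]
scene foil_flask_a [(array([197., 295.]), 0.72), (array([186., 214.]), 0.61)]
scene press_lever [(array([294., 212.]), 0.8)]
scene incubator [(array([300., 157.]), 0.8)]
scene clamped_flask_a [(array([304., 144.]), 0.4)]
scene pt pad_top [(array([298.6, 218. ]), 0.
[... 826 characters left out ...]
lask_a [(array([271., 225.]), 0.7), (array([336., 162.]), 0.63)]
top pt pad_top [(array([270.4, 232.6]), 0.91)]
top pt free_clamp []
top pt amber_flask [(array([242.5, 131.8]), 0.7), (array([207.1, 194.6]), 0.66), (array([170.1, 184.8]), 0.66), (array([292.7, 272.6]), 0.61)]
top pt incubator [(array([331.1, 168.6]), 0.63), (array([206.4, 151.5]), 0.22)]
top pt press_lever [(array([276.6, 151.1]), 0.61)]
top pt hood [(array([340.1, 118.3]), 0.98), (array([268.7, 232. ]), 0.72)]
wrist {'mtx': [[283.281, 0.0, 251.689], [0.0, 283.281, 196.168], [0.0, 0.0, 1.0]], 'world_from_camera': [[0.341, 0.889, 0.307, 0.277], [-0.94, 0.322, 0.111, -0.513], [-0.0, -0.327, 0.945, 0.373], [0.0, 0.0, 0.0, 1.0]]}
```

View pics/scene0.png

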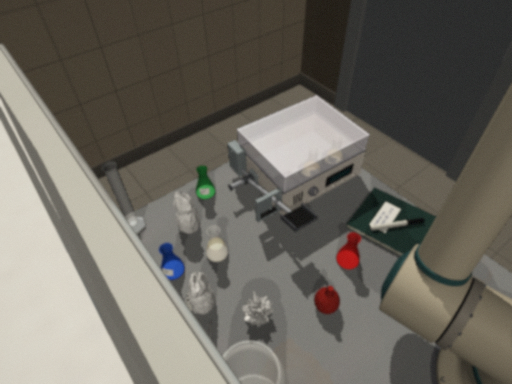

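View pics/top0.png

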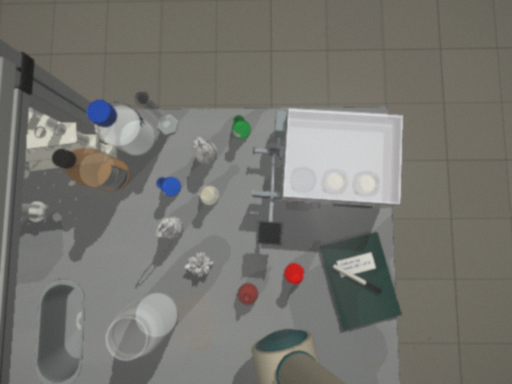

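```bash
python3 - <<'E'
from h import *
for c,pts in [("scene",{"347":(346,261),"203":(203,190),"173":(172,272),"218":(218,249)}),("top",{"292":(292,272),"208":(207,195),"167":(170,185),"243":(242.5,132)})]:
    for k,p in pts.items(): print(c,k,wz(c,p,0.0).round(3))
d=np.load("top0.npy");C=cloud("top",d);ds=np.load("scene0.npy");CS=cloud("scene",ds)
print("pad top",[C[r,c].round(3) for r,c in [(232,270),(228,270),(238,270),(232,264),(232,278)]])
print("pad scene",CS[218,298].round(3),CS[212,298].round(3))
print("hood hinge",wz("top",(340,118.3),0.088).round(3),"incub origin",wz("top",(331,168.6),0).round(3),"lever",wz("top",(276.6,151),0.05).round(3))
print("scene: hinge",wz("scene",(279,128.7),0.088).round(3),"inc",wz("scene",(299.6,175),0).round(3),"lev",wz("scene",(246.8,180),0.05).round(3))
im=cv2.imread("pics/top0.png");cv2.imwrite("pics/top0z.png",cv2.resize(im[90:320,130:430],None,fx=2.6,fy=2.6,interpolation=cv2.INTER_CUBIC))
im=cv2.imread("pics/scene0.png");cv2.imwrite("pics/scene0z.png",cv2.resize(im[90:310,140:440],None,fx=2.6,fy=2.6,interpolation=cv2.INTER_CUBIC))
E
```

```text
scene 347 [0.347 0.018 0.   ]
scene 203 [0.732 0.149 0.   ]
scene 173 [0.567 0.336 0.   ]
scene 218 [0.553 0.223 0.   ]
top 292 [0.348 0.021 0.   ]
top 208 [0.545 0.24  0.   ]
top 167 [ 0.572  0.337 -0.   ]
top 243 [0.712 0.148 0.   ]
pad top [array([0.451, 0.076, 0.105]), array([0.46 , 0.076, 0.101]), array([0.437, 0.076, 0.103]), array([0.451, 0.09 , 0.107]), array([0.451, 0.058, 0.099])]
pad scene [0.447 0.081 0.105] [0.46  0.068 0.103]
hood hinge [ 0.72  -0.093  0.088] incub origin [ 0.613 -0.084  0.   ] lever [0.65  0.059 0.05 ]
scene: hinge [ 0.717 -0.098  0.088] inc [ 0.612 -0.086  0.   ] lev [0.648 0.066 0.05 ]
```

View pics/top0z.png

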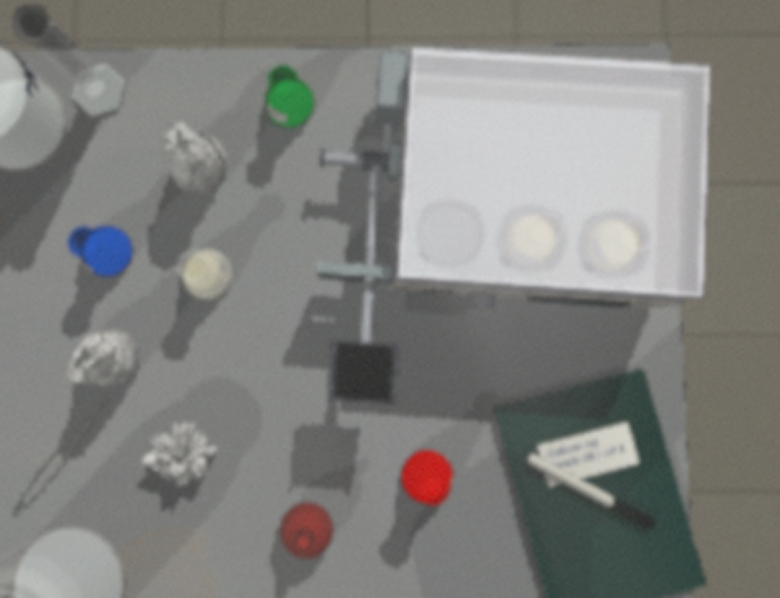

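View pics/scene0z.png

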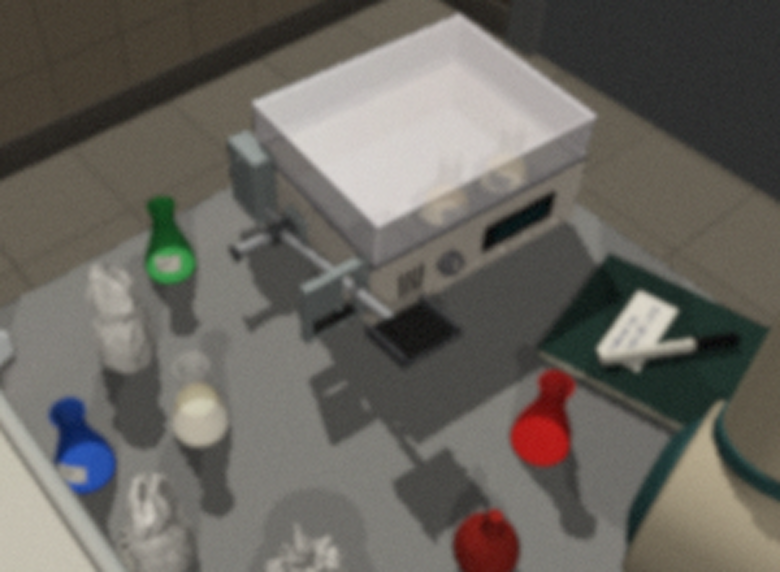

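```bash
python3 - <<'E'
from h import *
d=np.load("top0.npy");C=cloud("top",d);ds=np.load("scene0.npy");CS=cloud("scene",ds)
def rng(C,lo,hi): 
    m=((C>=lo)&(C<=hi)).all(-1); return C[m]
for n,CC in (("top",C),("scene",CS)):
    # housing walls at z~0.085
    P=rng(CC,[0.48,-0.28,0.080],[0.76,0.08,0.09]); print(n,"rim",len(P),P.min(0).round(3),P.max(0).round(3),cv2.minAreaRect(P[:,:2].astype(np.float32)*1000))
    P=rng(CC,[0.40,0.03,0.095],[0.49,0.125,0.12]); print(n,"pad",len(P),np.percentile(P,[2,98],axis=0).round(3),P.mean(0).round(3),cv2.minAreaRect(P[:,:2].astype(np.float32)*1000))
    for nm,c in {"amber":(0.548,0.235),"foilA?":(0.64,.25),"foilB":(0.5,0.35)}.items():
        P=rng(CC,[c[0]-.06,c[1]-.06,0.012],[c[0]+.06,c[1]+.06,.13]); print(n,nm,len(P), np.percentile(P,[2,50,98],axis=0).round(3).tolist() if len(P) else '')
for nm,p in {"f_a":(203,149),"f_b":(169,230)}.items(): print(nm,wz("top",p,0.08).round(3))
for nm,p in {"f_a":(186,214),"f_b":(199,293)}.items(): print(nm,wz("scene",p,0.05).round(3))
E
```

```text
top rim 240 [ 0.481 -0.208  0.08 ] [0.687 0.078 0.09 ] ((596.5510864257812, -54.170318603515625), (204.38238525390625, 287.7857666015625), 6.028825759887695)
top pad 605 [[0.424 0.049 0.097]
 [0.474 0.106 0.111]] [0.449 0.077 0.104] ((449.458740234375, 77.43584442138672), (59.94541549682617, 53.09810256958008), 85.91475677490234)
top amber 302 [[0.522, 0.21, 0.016], [0.542, 0.228, 0.037], [0.564, 0.247, 0.085]]
top foilA? 477 [[0.627, 0.215, 0.017], [0.645, 0.235, 0.08], [0.675, 0.26, 0.108]]
top foilB 555 [[0.442, 0.3, 0.015], [0.467, 0.318, 0.065], [0.559, 0.345, 0.104]]
scene rim 529 [ 0.487 -0.211  0.08 ] [0.733 0.08  0.09 ] ((620.3710327148438, -56.17535400390625), (244.14707946777344, 290.3665466308594), 4.771662712097168)
scene pad 576 [[0.425 0.048 0.099]
 [0.475 0.107 0.112]] [0.448 0.077 0.106] ((451.4988098144531, 76.67623901367188), (60.78989791870117, 53.58744812011719), 85.4103775024414)
scene amber 538 [[0.523, 0.212, 0.013], [0.537, 0.235, 0.045], [0.559, 0.254, 0.087]]
scene foilA? 764 [[0.629, 0.219, 0.015], [0.641, 0.246, 0.064], [0.669, 0.265, 0.111]]
scene foilB 1129 [[0.441, 0.303, 0.014], [0.456, 0.33, 0.054], [0.559, 0.352, 0.104]]
f_a [0.65  0.237 0.08 ]
f_b [0.455 0.315 0.08 ]
f_a [0.649 0.242 0.05 ]
f_b [0.461 0.325 0.05 ]
```

```bash
python3 - <<'E'
from h import *
from scipy.spatial.transform import Rotation as R
s=manip.get_state();q=s["ee_rot"];Rm=R.from_quat([q[1],q[2],q[3],q[0]]).as_matrix();print(Rm.round(3))
T=np.array(camera_model("wrist")["world_from_camera"]);print("cam in tool",(Rm.T@(T[:3,3]-s["position"])).round(3),(Rm.T@T[:3,:3]).round(2))
d=np.load("top0.npy");C=cloud("top",d);ds=np.load("scene0.npy");CS=cloud("scene",ds)
for n,CC in (("top",C),("scene",CS)):
    m=((CC>[0.49,0.05,0.03])&(CC<[0.62,0.16,0.2])).all(-1);P=CC[m]
    for lo in np.arange(.03,.2,.02):
        Q=P[(P[:,2]>lo)&(P[:,2]<=lo+.02)]
        if len(Q): print(n,lo.round(2),len(Q),Q.min(0).round(3),Q.max(0).round(3))
for p in [(303,179.6),(335,182),(367,184)]: print(wz("top",p,0.045).round(3), C[int(p[1]),int(p[0])].round(3))
# front edge of housing
print("rim corners",[wz("top",(130+a/2.6,90+b/2.6),.085).round(3) for a,b in [(400,278),(700,297)]])
E
```

```text
[[-0.94   0.     0.341]
 [-0.341 -0.    -0.94 ]
 [ 0.    -1.     0.   ]]
cam in tool [-0.085 -0.16   0.002] [[ 0.   -0.95 -0.33]
 [ 0.    0.33 -0.95]
 [ 1.    0.    0.  ]]
top 0.03 20 [0.53  0.056 0.03 ] [0.537 0.118 0.049]
top 0.05 93 [0.532 0.051 0.053] [0.62  0.117 0.07 ]
top 0.07 131 [0.492 0.052 0.07 ] [0.577 0.109 0.089]
top 0.09 133 [0.533 0.05  0.091] [0.546 0.118 0.102]
scene 0.03 159 [0.534 0.051 0.03 ] [0.55  0.118 0.05 ]
scene 0.05 125 [0.533 0.05  0.051] [0.62  0.118 0.07 ]
scene 0.07 227 [0.491 0.05  0.07 ] [0.597 0.118 0.09 ]
scene 0.09 181 [0.492 0.05  0.09 ] [0.549 0.118 0.103]
[ 0.578 -0.006  0.045] [0.567 0.003 0.142]
[ 0.572 -0.085  0.045] [ 0.56  -0.067  0.14 ]
[ 0.567 -0.163  0.045] [ 0.556 -0.137  0.141]
rim corners [array([0.532, 0.043, 0.085]), array([ 0.514, -0.225,  0.085])]
```

View pics/wrist0.png

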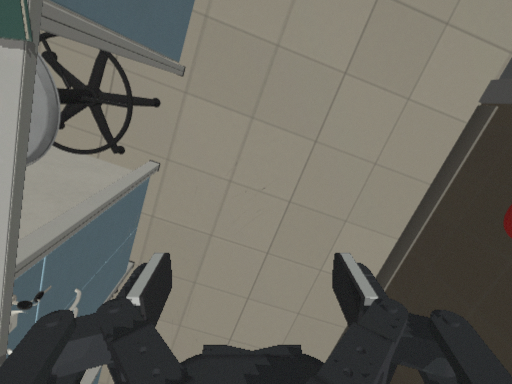

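Amber_flask candidates in the top view: pale/amber broth at (208,195), red at (292,272) and (248,293), blue at (170,185), green at (242,129). I choose (208,195), the only uncoloured one that isn't wrapped. The crops show an amber-cream broth in clear glass. The pedal is at (270,232) and the empty clamp at about (303,180).

First I move over the pedal with the jaws shut, turning the camera to the robot side.

Request:
jog_arm --targets '[[0,[0.015,0.038,0],0.17],[0,[0.015,0.038,0],0.17],[0,[0.015,0.038,0],0.17],[0,[0.015,0.038,0],0.17],[0,[0.015,0.038,0],0.17],[0,[0.015,0.038,0],0.17],[0,[0.015,0.038,0],0.17],[0,[0.015,0.038,0],0.17],[0,[0.015,0.038,0],0.17],[0,[0.015,0.038,0],0.17]]'

```text
clock: 2.5
position: [0.3464, -0.1594, 0.2132]
ee_rot: [0.605, -0.605, 0.366, -0.366]
contact_force: [0.8, 0.0, 0.1]
width: 0.0002
```

Request:
jog_arm --targets '[[0,[0.015,0.038,0],0.17],[0,[0.015,0.038,0],0.17],[0,[0.015,0.038,0],0.17],[0,[0.015,0.038,0],0.17],[0,[0.015,0.038,0],0.17],[0,[0.015,0.038,0],0.17],[0,[0,0,0],0]]'

```text
clock: 3.38
position: [0.4367, 0.0695, 0.2129]
ee_rot: [0.707, -0.706, 0.025, -0.025]
contact_force: [-0.1, -0.6, 0.3]
width: -0.0001
```

```bash
cat >> h.py <<'E'
from scipy.spatial.transform import Rotation as R
def st():
    s=manip.get_state();q=s["ee_rot"];M=R.from_quat([q[1],q[2],q[3],q[0]]).as_matrix()
    a=np.arctan2(-M[1,0],-M[0,0])
    print("t",round(float(s["clock"]),2),"pos",s["position"].round(4),"cam_ang",round(float(a),3),"tilt",M[:,1].round(3),"F",np.round(s["contact_force"],1),"w",round(float(s["width"]),4),"q",s["qpos"].round(2))
    return s
E
python3 - <<'E'
from h import *
st();im,d=get_image("wrist");m=camera_model("wrist");save("w1",im)
C=cloud("wrist",d,m)
np.save("w1.npy",C)
for n in ["pad_top","press_lever","free_clamp"]: print(n,[(np.round(r["position"],1),round(r["score"],2)) for r in spot_point(n,"wrist")])
E
```

```text
t 3.38 pos [0.4367 0.0695 0.2129] cam_ang 3.072 tilt [ 0.001  0.001 -1.   ] F [-0.1 -0.6  0.3] w -0.0001 q [-0.    0.07  1.76  0.    1.3  -1.5 ]
pad_top [(array([262.2, 199.2]), 0.68)]
press_lever [(array([257.7, 320.2]), 0.79)]
free_clamp []
```

View pics/w1.png

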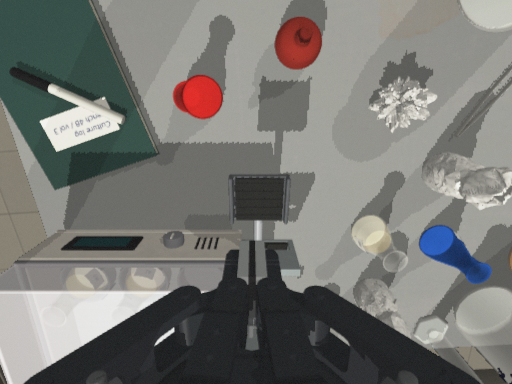

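```bash
python3 - <<'E'
from h import *
C=np.load("w1.npy");m=camera_model("wrist")
print(wz("wrist",(261.5,199),.104,m).round(4),C[199,262].round(4))
P=C[180:222,236:284].reshape(-1,3);P=P[(P[:,2]>.085)&(P[:,2]<.125)]
print(P.mean(0).round(4),np.percentile(P,[2,98],axis=0).round(4))
print([C[r,262].round(4).tolist() for r in (182,190,199,208,216)])
print("amber base",wz("wrist",(372,234),0.03,m).round(3))
E
```

```text
[0.4494 0.0742 0.104 ] [0.4499 0.0763 0.1039]
[0.4512 0.0736 0.1038] [[0.429  0.0502 0.0983]
 [0.475  0.0969 0.1079]]
[[0.4313, 0.0773, 0.1063], [0.4395, 0.0768, 0.1064], [0.4499, 0.0763, 0.1039], [0.4597, 0.0757, 0.1038], [0.4697, 0.0752, 0.101]]
amber base [0.537 0.22  0.03 ]
```

Request:
jog_arm --targets '[[0,[0.013,0.01,-0.02],0],[0,[0,0,-0.03],0],[0,[0,0,-0.025],0],[0,[0,0,-0.01],0],[0,[0,0,-0.006],0],[0,[0,0,0],0]]'

```text
clock: 4.32
position: [0.4493, 0.0771, 0.1223]
ee_rot: [0.707, -0.707, 0.026, -0.027]
contact_force: [0.3, 0.1, -0.2]
width: -0.0001
```

```bash
python3 -c "
from h import *
st()"
```

```text
t 4.33 pos [0.4493 0.0771 0.1223] cam_ang 3.067 tilt [ 0.001  0.    -1.   ] F [ 0.3  0.1 -0.2] w -0.0001 q [ 0.02  0.17  1.89  0.    1.08 -1.48]
```

Request:
jog_arm --targets '[[0,[0,0,-0.005],0],[0,[0,0,-0.005],0],[0,[0,0,-0.005],0],[0,[0,0,-0.005],0],[0,[0,0,-0.005],0],[0,[0,0,-0.005],0],[0,[0,0,-0.005],0],[0,[0,0,-0.004],0]]'

```text
clock: 5.32
position: [0.4484, 0.0775, 0.0831]
ee_rot: [0.707, -0.707, 0.027, -0.026]
contact_force: [-2.6, 0.4, 6.3]
width: -0.0001
```

Request:
jog_arm --targets '[[0,[0,0,-0.002],0],[0,[0,0,-0.001],0]]'

```text
clock: 5.58
position: [0.4476, 0.0775, 0.0801]
ee_rot: [0.707, -0.707, 0.027, -0.025]
contact_force: [-2.5, 0.3, 7.0]
width: -0.0004
```

Request:
jog_arm --targets '[[0,[0,0,-0.002],0],[0,[0,0,0],0]]'

```text
clock: 5.82
position: [0.4471, 0.0775, 0.0779]
ee_rot: [0.707, -0.707, 0.027, -0.025]
contact_force: [-3.6, 0.2, 7.4]
width: -0.0001
```

Request:
jog_arm --targets '[[0,[0,0,-0.0015],0],[0,[0,0,-0.0015],0]]'

```text
clock: 6.08
position: [0.4465, 0.0776, 0.0749]
ee_rot: [0.707, -0.707, 0.028, -0.024]
contact_force: [-4.0, 1.5, 5.5]
width: 0.0
```

Request:
jog_arm --targets '[[0,[0,0,-0.0015],0],[0,[0,0,0],0]]'

```text
clock: 6.32
position: [0.4469, 0.0775, 0.0734]
ee_rot: [0.707, -0.707, 0.028, -0.025]
contact_force: [-4.3, 1.2, 7.3]
width: 0.0004
```

Request:
jog_arm --targets '[[0,[0,0,-0.0015],0],[0,[0,0,0],0]]'

```text
clock: 6.58
position: [0.4468, 0.0775, 0.0719]
ee_rot: [0.707, -0.707, 0.028, -0.025]
contact_force: [-4.2, -0.1, 7.8]
width: -0.0002
```

Request:
jog_arm --targets '[[0,[0,0,-0.0015],0],[0,[0,0,0],0]]'

```text
clock: 6.82
position: [0.4468, 0.0775, 0.0703]
ee_rot: [0.707, -0.707, 0.028, -0.025]
contact_force: [-4.5, 0.5, 6.5]
width: 0.0002
```

Request:
jog_arm --targets '[[0,[0,0,-0.001],0],[0,[0,0,0],0]]'

```text
clock: 7.08
position: [0.4467, 0.0775, 0.0693]
ee_rot: [0.707, -0.707, 0.028, -0.025]
contact_force: [-4.2, 0.5, 5.8]
width: -0.0002
```

Request:
jog_arm --targets '[[0,[0,0,-0.0015],0],[0,[0,0,0],0]]'

```text
clock: 7.32
position: [0.4468, 0.0775, 0.0678]
ee_rot: [0.707, -0.707, 0.028, -0.025]
contact_force: [-4.2, 0.2, 5.8]
width: 0.0002
```

Request:
jog_arm --targets '[[0,[0,0,-0.0015],0],[0,[0,0,0],0]]'

```text
clock: 7.58
position: [0.4471, 0.0775, 0.0663]
ee_rot: [0.707, -0.707, 0.027, -0.025]
contact_force: [-4.7, 1.2, 6.8]
width: -0.0003
```

Request:
jog_arm --targets '[[0,[0,0,-0.0015],0],[0,[0,0,0],0]]'

```text
clock: 7.82
position: [0.4475, 0.0775, 0.0648]
ee_rot: [0.707, -0.707, 0.027, -0.025]
contact_force: [-4.8, 0.2, 6.0]
width: -0.0001
```

Request:
jog_arm --targets '[[0,[0,0,-0.0015],0],[0,[0,0,0],0]]'

```text
clock: 8.07
position: [0.448, 0.0774, 0.0634]
ee_rot: [0.707, -0.707, 0.027, -0.025]
contact_force: [-4.4, 0.4, 5.4]
width: -0.0001
```

Request:
jog_arm --targets '[[0,[0,0,-0.0015],0],[0,[0,0,0],0]]'

```text
clock: 8.32
position: [0.4483, 0.0774, 0.0619]
ee_rot: [0.707, -0.707, 0.027, -0.026]
contact_force: [-4.3, 0.5, 5.0]
width: 0.0006
```

Request:
jog_arm --targets '[[0,[0,0,-0.0015],0],[0,[0,0,0],0]]'

```text
clock: 8.57
position: [0.4486, 0.0774, 0.0604]
ee_rot: [0.707, -0.707, 0.026, -0.026]
contact_force: [-3.9, -0.1, 6.3]
width: -0.0002
```

Request:
jog_arm --targets '[[0,[0,0,-0.0015],0],[0,[0,0,0],0]]'

```text
clock: 8.82
position: [0.4488, 0.0774, 0.0589]
ee_rot: [0.707, -0.707, 0.026, -0.026]
contact_force: [-4.2, 0.2, 6.2]
width: -0.0002
```

Request:
jog_arm --targets '[[0,[0,0,-0.0015],0],[0,[0,0,0],0]]'

```text
clock: 9.07
position: [0.449, 0.0774, 0.0574]
ee_rot: [0.707, -0.707, 0.026, -0.026]
contact_force: [-3.7, 0.7, 4.9]
width: -0.0002
```

Request:
jog_arm --targets '[[0,[0,0,-0.0015],0],[0,[0,0,0],0]]'

```text
clock: 9.32
position: [0.449, 0.0774, 0.0559]
ee_rot: [0.707, -0.707, 0.026, -0.026]
contact_force: [-2.8, 0.4, 4.8]
width: -0.0002
```

Request:
jog_arm --targets '[[0,[0,0,-0.001],0],[0,[0,0,0],0]]'

```text
clock: 9.57
position: [0.449, 0.0774, 0.0549]
ee_rot: [0.707, -0.707, 0.026, -0.026]
contact_force: [-4.0, 0.6, 4.9]
width: 0.0007
```

Request:
jog_arm --targets '[[0,[0,0,-0.001],0],[0,[0,0,0],0]]'

```text
clock: 9.82
position: [0.4489, 0.0774, 0.0539]
ee_rot: [0.707, -0.707, 0.026, -0.026]
contact_force: [-3.7, -0.3, 4.7]
width: -0.0001
```

Request:
jog_arm --targets '[[0,[0,0,-0.001],0],[0,[0,0,0],0]]'

```text
clock: 10.07
position: [0.4491, 0.0774, 0.0529]
ee_rot: [0.707, -0.707, 0.026, -0.026]
contact_force: [-4.3, 0.1, 4.5]
width: 0.0001
```

Let me look to check that the pad and hood are where the force suggests.

```bash
python3 - <<'E'
from h import *
im,d=get_image("scene");save("s2",cv2.resize(im[70:300,150:450],None,fx=2.6,fy=2.6,interpolation=cv2.INTER_CUBIC))
st()
E
```

```text
t 10.12 pos [0.4491 0.0774 0.053 ] cam_ang 3.068 tilt [ 0.  0. -1.] F [-3.8  0.3  3.6] w -0.0002 q [ 0.02  0.26  1.99  0.    0.9  -1.48]
```

View pics/s2.png

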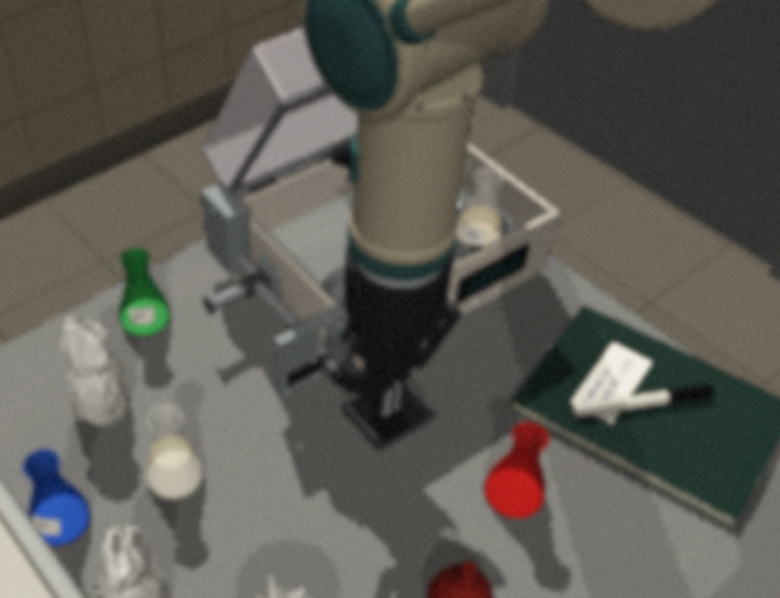

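The hood (around (300,110) in the crop) is open and the tips are on the pad at (390,410). I keep feeling for the stop.

Request:
jog_arm --targets '[[0,[0,0,-0.001],0],[0,[0,0,0],0]]'

```text
clock: 10.38
position: [0.449, 0.0774, 0.0519]
ee_rot: [0.707, -0.707, 0.026, -0.026]
contact_force: [-3.5, 0.5, 4.5]
width: -0.0006
```

Request:
jog_arm --targets '[[0,[0,0,-0.001],0],[0,[0,0,0],0]]'

```text
clock: 10.62
position: [0.449, 0.0774, 0.0508]
ee_rot: [0.707, -0.707, 0.026, -0.026]
contact_force: [-3.1, -0.5, 4.0]
width: -0.0003
```

Request:
jog_arm --targets '[[0,[0,0,-0.001],0],[0,[0,0,0],0]]'

```text
clock: 10.88
position: [0.449, 0.0774, 0.0498]
ee_rot: [0.707, -0.707, 0.026, -0.026]
contact_force: [-3.0, 0.1, 3.9]
width: 0.0002
```

Request:
jog_arm --targets '[[0,[0,0,-0.001],0],[0,[0,0,0],0]]'

```text
clock: 11.12
position: [0.449, 0.0774, 0.0488]
ee_rot: [0.707, -0.707, 0.026, -0.026]
contact_force: [-3.9, -0.6, 3.7]
width: 0.0001
```

Request:
jog_arm --targets '[[0,[0,0,-0.001],0],[0,[0,0,0],0]]'

```text
clock: 11.38
position: [0.4491, 0.0774, 0.0478]
ee_rot: [0.707, -0.707, 0.026, -0.026]
contact_force: [-4.3, 0.1, 3.9]
width: 0.0002
```

Request:
jog_arm --targets '[[0,[0,0,-0.001],0],[0,[0,0,0],0]]'

```text
clock: 11.62
position: [0.4491, 0.0774, 0.0468]
ee_rot: [0.707, -0.707, 0.026, -0.026]
contact_force: [-2.8, 0.3, 3.7]
width: 0.0005
```

```bash
python3 - <<'E'
from h import *
im,d=get_image("wrist");m=camera_model("wrist");save("w3",im);C=cloud("wrist",d,m);np.save("w3.npy",C)
st()
im,d=get_image("scene");C=cloud("scene",d);np.save("s3.npy",C);save("s3",cv2.resize(im[150:280,220:380],None,fx=4.5,fy=4.5,interpolation=cv2.INTER_CUBIC))
E
```

```text
t 11.68 pos [0.4491 0.0774 0.0469] cam_ang 3.068 tilt [ 0.  0. -1.] F [-3.6  1.8  2.8] w 0.0001 q [ 0.02  0.26  2.    0.    0.88 -1.48]
```

View pics/w3.png

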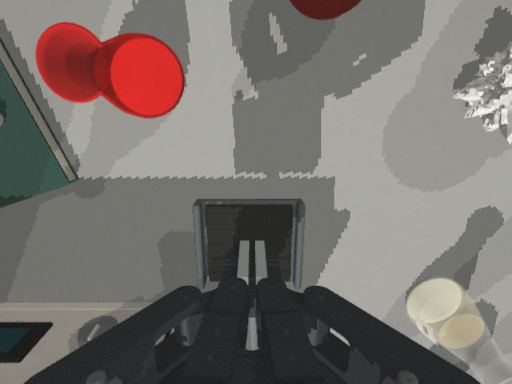

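View pics/s3.png

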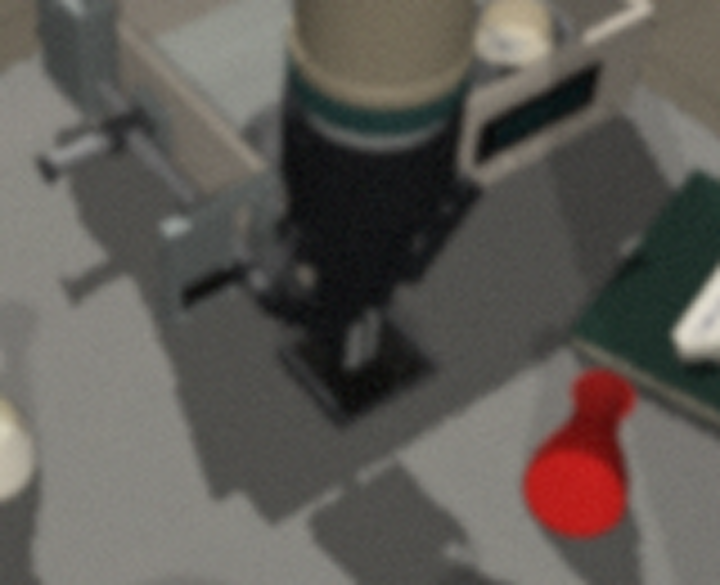

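```bash
python3 - <<'E'
from h import *
C=np.load("w3.npy")
for r in (203,210,220,230,240): print([C[r,c].round(3).tolist() for c in (199,215,230,280,298)])
S=np.load("s3.npy");m=((S>[0.40,0.03,0.015])&(S<[0.49,0.125,0.06])).all(-1);P=S[m];print(len(P),P.min(0),P.max(0))
E
```

```text
[[0.417, 0.05, 0.064], [0.419, 0.058, 0.061], [0.42, 0.066, 0.061], [0.422, 0.094, 0.061], [0.422, 0.103, 0.063]]
[[0.42, 0.05, 0.067], [0.423, 0.058, 0.062], [0.423, 0.066, 0.063], [0.425, 0.093, 0.063], [0.424, 0.103, 0.067]]
[[0.426, 0.05, 0.068], [0.428, 0.058, 0.064], [0.429, 0.066, 0.063], [0.431, 0.093, 0.064], [0.43, 0.102, 0.068]]
[[0.431, 0.049, 0.069], [0.434, 0.057, 0.064], [0.435, 0.065, 0.064], [0.437, 0.093, 0.064], [0.436, 0.102, 0.067]]
[[0.437, 0.048, 0.069], [0.44, 0.056, 0.064], [0.441, 0.064, 0.064], [0.443, 0.093, 0.065], [0.366, 0.082, 0.207]]
11 [0.4183972  0.05257818 0.05759964] [0.45438992 0.10765108 0.05988401]
```

```bash
python3 - <<'E'
from h import *
C=np.load("w3.npy")
print("bench",[C[r,c].round(3).tolist() for r,c in ((150,200),(100,420),(250,350),(180,370),(250,150))])
print("finger",[C[r,c].round(3).tolist() for r,c in ((242,243),(250,243),(262,244),(275,243),(242,262),(275,262))])
S=np.load("s3.npy");m=((S>[0.40,0.03,0.015])&(S<[0.49,0.125,0.1])).all(-1);P=S[m];print(len(P))
for lo in np.arange(.42,.48,.01):
    Q=P[(P[:,0]>lo)&(P[:,0]<lo+.01)]; print(lo.round(2),len(Q),np.percentile(Q[:,2],[5,25,50,75]).round(3), Q[:,1].min().round(3),Q[:,1].max().round(3))
E
```

```text
bench [[0.399, 0.042, -0.0], [0.376, 0.199, -0.001], [0.492, 0.155, -0.002], [0.432, 0.168, -0.001], [0.479, -0.011, -0.0]]
finger [[0.439, 0.072, 0.07], [0.439, 0.072, 0.079], [0.439, 0.073, 0.091], [0.44, 0.073, 0.1], [0.44, 0.082, 0.07], [0.44, 0.081, 0.101]]
548
0.42 133 [0.061 0.064 0.065 0.067] 0.048 0.108
0.43 129 [0.064 0.066 0.067 0.068] 0.047 0.108
0.44 157 [0.065 0.067 0.071 0.085] 0.046 0.107
0.45 59 [0.064 0.066 0.068 0.071] 0.046 0.106
0.46 41 [0.064 0.066 0.068 0.069] 0.084 0.106
0.47 7 [0.062 0.063 0.067 0.07 ] 0.086 0.105
```

```bash
python3 - <<'E'
from h import *
C=np.load("w1.npy")
P=C.reshape(-1,3); m=(abs(P[:,0]-.4367)<.03)&(abs(P[:,1]-.0695)<.04)&(P[:,2]>.11)
Q=P[m];print(np.percentile(Q[:,2],[0,1,5,20]).round(3),Q[Q[:,2].argsort()[:6]].round(3))
C=np.load("w3.npy");P=C.reshape(-1,3);m=(abs(P[:,0]-.449)<.02)&(abs(P[:,1]-.0774)<.015)&(P[:,2]>.05);Q=P[m];print(Q[Q[:,2].argsort()[:40:5]].round(3))
m=camera_model("wrist");s=st();print((np.array(m["world_from_camera"])[:3,3]-s["position"]).round(3))
m=camera_model("wrist");print((s['position']))
# forward check: project TCP & tip into image
T=np.linalg.inv(np.array(m["world_from_camera"]));K=np.array(m["mtx"])
for dz in (-.017,0,.02):
    p=T@np.r_[s["position"]+[0,0,dz],1];print(dz,K[0,0]*p[0]/-p[2]+K[0,2],K[1,1]*-p[1]/-p[2]+K[1,2],-p[2])
E
```

```text
[0.11  0.239 0.257 0.283] [[0.452 0.101 0.11 ]
 [0.439 0.047 0.11 ]
 [0.445 0.045 0.11 ]
 [0.449 0.101 0.11 ]
 [0.433 0.048 0.11 ]
 [0.449 0.045 0.11 ]]
[[0.431 0.071 0.062]
 [0.431 0.087 0.062]
 [0.441 0.087 0.062]
 [0.431 0.08  0.063]
 [0.43  0.081 0.063]
 [0.432 0.09  0.063]
 [0.435 0.076 0.063]
 [0.43  0.073 0.063]]
t 11.72 pos [0.4491 0.0774 0.0469] cam_ang 3.068 tilt [ 0.  0. -1.] F [-2.7 -0.1  3.1] w 0.0001 q [ 0.02  0.26  2.    0.    0.88 -1.48]
[-0.083  0.005  0.16 ]
[0.44911095 0.07740407 0.04692339]
-0.017 253.4516077467135 225.8070657205041 0.19467830878606682
0 253.61943917431094 237.29805582065296 0.1786148528954422
0.02 253.86010902158185 253.7761068745209 0.15971666949470742
```

```bash
python3 - <<'E'
from h import *
# camera coords directly: tool-frame conversion: cam in tool [-.085,-.16,.002], axes
Rt=np.array([[0,-.945,-.327],[0,.327,-.945],[1,0,0]]);t=np.array([-.085,-.16,.002])
m=camera_model("wrist");K=np.array(m["mtx"])
for f in ("wrist0.npy",):
    d=np.load(f);v,u=np.mgrid[0:384,0:512]
    P=np.stack([(u-K[0,2])/K[0,0]*d,-(v-K[1,2])/K[1,1]*d,-d],-1)@Rt.T+t
    for r,c in ((258,160),(262,150),(275,150),(290,140),(258,340),(275,355),(300,150),(255,155),(253,340)): print(r,c,P[r,c].round(3))
    m=(P[...,1]<.03)&(P[...,1]>-.08)&(d>0); Q=P[m]; print(len(Q),Q.max(0))
E
```

```text
258 160 [-0.012 -0.04  -0.043]
262 150 [-0.011 -0.043 -0.046]
275 150 [-0.011 -0.053 -0.043]
290 140 [-0.012 -0.064 -0.043]
258 340 [-0.011 -0.039  0.045]
275 355 [-0.011 -0.053  0.048]
300 150 [-0.005 -0.062 -0.041]
255 155 [-0.012 -0.037 -0.046]
253 340 [-0.012 -0.035  0.046]
6932 [ 0.01183477 -0.03015808  0.07632901]
```

The depth images agree that the shut fingertips sit about 20 mm above the reported TCP, not 17 mm below it. The pad is at z≈0.066, so it has travelled only about 38 mm. I continue to feel for the stop.

Request:
jog_arm --targets '[[0,[0,0,-0.002],0],[0,[0,0,-0.002],0],[0,[0,0,0],0]]'

```text
clock: 12.1
position: [0.4494, 0.0774, 0.0428]
ee_rot: [0.707, -0.707, 0.026, -0.026]
contact_force: [-2.0, 0.2, 3.5]
width: -0.0
```

Request:
jog_arm --targets '[[0,[0,0,-0.0015],0],[0,[0,0,0],0]]'

```text
clock: 12.35
position: [0.4493, 0.0774, 0.0413]
ee_rot: [0.707, -0.707, 0.026, -0.026]
contact_force: [-2.4, 0.7, 3.6]
width: -0.0
```

Request:
jog_arm --targets '[[0,[0,0,-0.0015],0],[0,[0,0,0],0]]'

```text
clock: 12.6
position: [0.4492, 0.0774, 0.0398]
ee_rot: [0.707, -0.707, 0.026, -0.026]
contact_force: [-0.9, 0.3, 2.4]
width: 0.0001
```

Request:
jog_arm --targets '[[0,[0,0,-0.0015],0],[0,[0,0,0],0]]'

```text
clock: 12.85
position: [0.4491, 0.0774, 0.0383]
ee_rot: [0.707, -0.707, 0.026, -0.026]
contact_force: [-1.7, -0.3, 2.3]
width: -0.0002
```

Request:
jog_arm --targets '[[0,[0,0,-0.0015],0],[0,[0,0,0],0]]'

```text
clock: 13.1
position: [0.4491, 0.0774, 0.0368]
ee_rot: [0.707, -0.707, 0.026, -0.026]
contact_force: [-1.2, -0.9, 2.2]
width: 0.0002
```

Request:
jog_arm --targets '[[0,[0,0,-0.0015],0],[0,[0,0,0],0]]'

```text
clock: 13.35
position: [0.449, 0.0774, 0.0353]
ee_rot: [0.707, -0.707, 0.026, -0.026]
contact_force: [-0.2, -0.5, 2.2]
width: 0.0001
```

Request:
jog_arm --targets '[[0,[0,0,-0.0015],0],[0,[0,0,0],0]]'

```text
clock: 13.6
position: [0.449, 0.0774, 0.0339]
ee_rot: [0.707, -0.707, 0.026, -0.026]
contact_force: [-1.9, -0.2, 3.0]
width: -0.0001
```

Request:
jog_arm --targets '[[0,[0,0,-0.0015],0],[0,[0,0,0],0]]'

```text
clock: 13.85
position: [0.449, 0.0774, 0.0327]
ee_rot: [0.707, -0.707, 0.026, -0.026]
contact_force: [-2.5, 1.0, 6.5]
width: 0.0001
```

Request:
jog_arm --targets '[[0,[0,0,-0.0015],0],[0,[0,0,0],0]]'

```text
clock: 14.1
position: [0.449, 0.0774, 0.0316]
ee_rot: [0.707, -0.707, 0.026, -0.026]
contact_force: [-3.2, 0.2, 10.9]
width: 0.0004
```

Request:
jog_arm --targets '[[0,[0,0,-0.0015],0],[0,[0,0,0],0]]'

```text
clock: 14.35
position: [0.4491, 0.0774, 0.0305]
ee_rot: [0.707, -0.707, 0.026, -0.026]
contact_force: [-4.7, 0.2, 14.3]
width: -0.0001
```

Request:
jog_arm --targets '[[0,[0,0,0.0015],0],[0,[0.0003,0.004,0],0],[0,[0.0003,0.004,0],0],[0,[0.0003,0.004,0],0]]'

```text
clock: 14.85
position: [0.4499, 0.0885, 0.0317]
ee_rot: [-0.706, 0.707, -0.026, 0.026]
contact_force: [-3.0, -3.3, 10.0]
width: -0.0002
```

Request:
jog_arm --targets '[[0,[0.0003,0.004,0],0],[0,[0.0003,0.004,0],0],[0,[0.0003,0.004,0],0],[0,[0,0,0],0]]'

```text
clock: 15.35
position: [0.4508, 0.1015, 0.0316]
ee_rot: [0.707, -0.707, 0.026, -0.026]
contact_force: [-3.0, -0.3, 9.7]
width: 0.0002
```

```bash
python3 - <<'E'
from h import *
im,d=get_image("wrist");m=camera_model("wrist");save("w4",im);C=cloud("wrist",d,m);np.save("w4.npy",C)
st()
E
```

```text
t 15.4 pos [0.4508 0.1016 0.0316] cam_ang 3.068 tilt [ 0.  0. -1.] F [-3.3 -0.5 10.2] w -0.0001 q [ 0.07  0.29  2.    0.    0.84 -1.43]
```

View pics/w4.png

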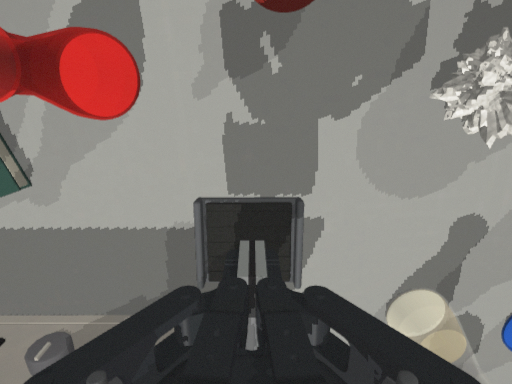

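The pad stayed centred under the fingers (rims at columns 198 and 300, as before), so it slid out about 24 mm. I go 3 mm further and let it up.

Request:
jog_arm --targets '[[0,[0.0002,0.003,0],0],[0,[0,0,0],0],[0,[0,0,0.002],0],[0,[0,0,0.002],0],[0,[0,0,0.002],0],[0,[0,0,0.002],0],[0,[0,0,0],0]]'

```text
clock: 16.27
position: [0.4513, 0.1043, 0.0391]
ee_rot: [0.707, -0.707, 0.026, -0.026]
contact_force: [-0.1, 0.0, 1.4]
width: 0.0002
```

Request:
jog_arm --targets '[[0,[0,0,0.002],0],[0,[0,0,0.002],0],[0,[0,0,0.002],0],[0,[0,0,0],0]]'

```text
clock: 16.77
position: [0.451, 0.1045, 0.045]
ee_rot: [0.707, -0.707, 0.026, -0.026]
contact_force: [0.3, 0.6, -0.5]
width: -0.0
```

```bash
python3 - <<'E'
from h import *
im,d=get_image("wrist");m=camera_model("wrist");save("w5",im);C=cloud("wrist",d,m)
for r in (210,225): print([C[r,c].round(3).tolist() for c in (190,199,215,230,280,295,298)])
st()
E
```

```text
[[0.425, 0.071, 0.058], [0.425, 0.076, 0.058], [0.426, 0.085, 0.058], [0.426, 0.093, 0.058], [0.426, 0.12, 0.063], [0.453, 0.137, -0.001], [0.454, 0.14, -0.001]]
[[0.434, 0.069, 0.057], [0.434, 0.074, 0.058], [0.435, 0.083, 0.058], [0.435, 0.092, 0.059], [0.435, 0.12, 0.062], [0.466, 0.137, 0.0], [0.467, 0.139, -0.002]]
t 16.82 pos [0.451  0.1045 0.0449] cam_ang 3.068 tilt [ 0.  0. -1.] F [0.3 0.2 0.4] w -0.0 q [ 0.08  0.28  1.99  0.    0.88 -1.42]
```

View pics/w5.png

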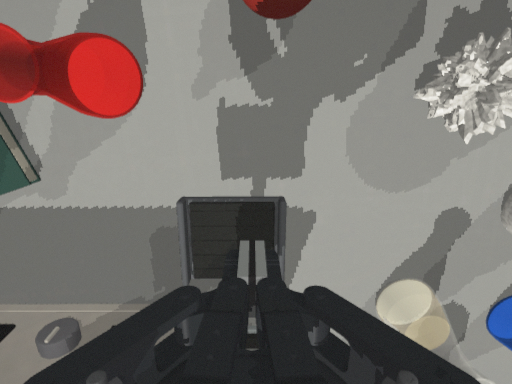

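Held: the pad sank back inward to slide ≈ 0.018, at z ≈ 0.058, with no contact force. Now I lift and go towards the amber flask.

Request:
jog_arm --targets '[[0,[0,0,0.03],0],[0,[0,0,0.05],0],[0.06,[0.01,0.03,0.04],0],[0.06,[0.015,0.05,0.005],0],[0.06,[0.015,0.05,0],0],[0.06,[0,0,0],0]]'

```text
clock: 17.58
position: [0.4918, 0.2375, 0.1697]
ee_rot: [0.707, -0.706, 0.025, -0.025]
contact_force: [-0.4, -0.5, 0.4]
width: 0.0596
```

```bash
python3 - <<'E'
from h import *
s=st();im,d=get_image("wrist");m=camera_model("wrist");save("w6",im);C=cloud("wrist",d,m);np.save("w6.npy",C)
r=silhouettes("amber_flask","wrist")
for k,a in enumerate(r):
    M=a["mask"];P=C[M];print(k,a["score"],a["position"],M.sum(),np.median(P,0).round(3),np.percentile(P,[3,97],axis=0).round(3).tolist(),im[M].mean(0).round())
print([(np.round(r["position"],1),round(r["score"],2),wz("wrist",r["position"],0,m).round(4)) for r in spot_point("amber_flask","wrist")])
im,d=get_image("top");save("t6",im);CT=cloud("top",d);np.save("t6.npy",CT)
E
```

```text
t 17.57 pos [0.4918 0.2375 0.1697] cam_ang 3.072 tilt [ 0.001  0.002 -1.   ] F [-0.4 -0.5  0.4] w 0.0596 q [ 0.32  0.26  1.64  0.    1.24 -1.18]
0 0.86 [250.5, 222.0] 2009 [0.536 0.227 0.044] [[0.521, 0.207, 0.006], [0.559, 0.247, 0.084]] [180. 176. 159.]
1 0.83 [22.7, 52.2] 2417 [0.352 0.026 0.027] [[0.328, 0.011, 0.005], [0.37, 0.035, 0.05]] [179.  38.  34.]
2 0.69 [339.9, 233.8] 2109 [0.559 0.325 0.045] [[0.545, 0.305, 0.006], [0.581, 0.344, 0.084]] [ 46.  80. 146.]
3 0.66 [200.0, 331.8] 961 [0.702 0.152 0.024] [[0.694, 0.131, 0.002], [0.718, 0.17, 0.055]] [ 82. 141.  91.]
[(array([250.5, 211.1]), 0.87, array([0.5413, 0.2292, 0.    ])), (array([200.7, 327.2]), 0.68, array([0.719 , 0.1431, 0.    ])), (array([29. , 55.3]), 0.6, array([0.3487, 0.0098, 0.    ]))]
```

View pics/w6.png

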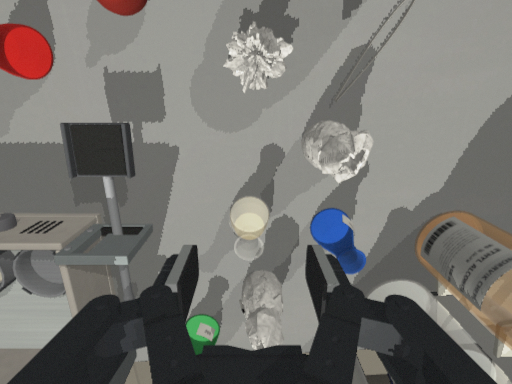

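View pics/t6.png

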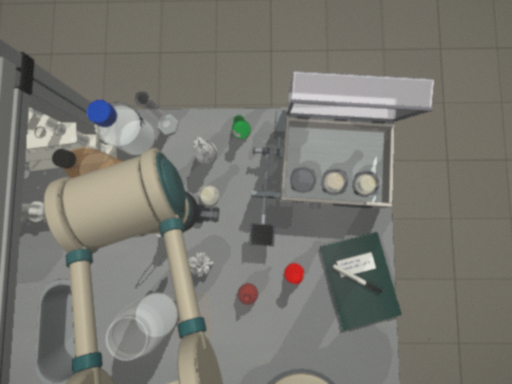

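```bash
python3 - <<'E'
from h import *
from scipy.optimize import least_squares
C=np.load("w6.npy").reshape(-1,3);S=np.load("scene0.npy");CS=cloud("scene",S).reshape(-1,3)
rz=lambda z:np.where(z<.06,.026-.008*z/.06,.018-.003*(z-.06)/.025)
for n,P in (("w",C),("s",CS)):
    Q=P[(abs(P[:,0]-.54)<.035)&(abs(P[:,1]-.229)<.035)&(P[:,2]>.008)&(P[:,2]<.088)]
    f=least_squares(lambda c:np.hypot(Q[:,0]-c[0],Q[:,1]-c[1])-rz(Q[:,2]),[.54,.23],loss="soft_l1",f_scale=.002);print(n,len(Q),f.x.round(4),np.median(abs(f.fun)).round(4))
    Z=Q[Q[:,2]>.078];print(" rim",len(Z),Z.mean(0).round(4),Z.min(0).round(4),Z.max(0).round(4), cv2.minEnclosingCircle(Z[:,:2].astype(np.float32)*1000) if len(Z)>4 else '')
m=camera_model("wrist")
print("mouth",wz("wrist",(249.5,247),.085,m).round(4),"basepx",wz("wrist",(250.5,211),0,m).round(4))
T=np.load("t6.npy")
print("clamps rims", [wz("top",p,.054).round(4) for p in ((303,179.6),(335,181),(366.5,183))],T[180,303].round(3))
im=cv2.imread("pics/t6.png");cv2.imwrite("pics/t6z.png",cv2.resize(im[100:220,270:410],None,fx=5,fy=5,interpolation=cv2.INTER_CUBIC))
E
```

```text
w 1907 [0.5469 0.2268] 0.0031
 rim 302 [0.548  0.227  0.0824] [0.5309 0.2127 0.078 ] [0.56   0.2416 0.0856] ((545.3601684570312, 227.09901428222656), 14.68679428100586)
s 566 [0.5487 0.2303] 0.0024
 rim 82 [0.5492 0.2295 0.0835] [0.5324 0.2167 0.078 ] [0.5616 0.2446 0.0878] ((546.8531494140625, 230.47975158691406), 14.78281307220459)
mouth [0.544 0.226 0.085] basepx [0.5406 0.2268 0.    ]
clamps rims [array([ 0.5771, -0.0055,  0.054 ]), array([ 0.5733, -0.0835,  0.054 ]), array([ 0.568 , -0.1598,  0.054 ])] [ 0.579 -0.007  0.033]
```

View pics/t6z.png

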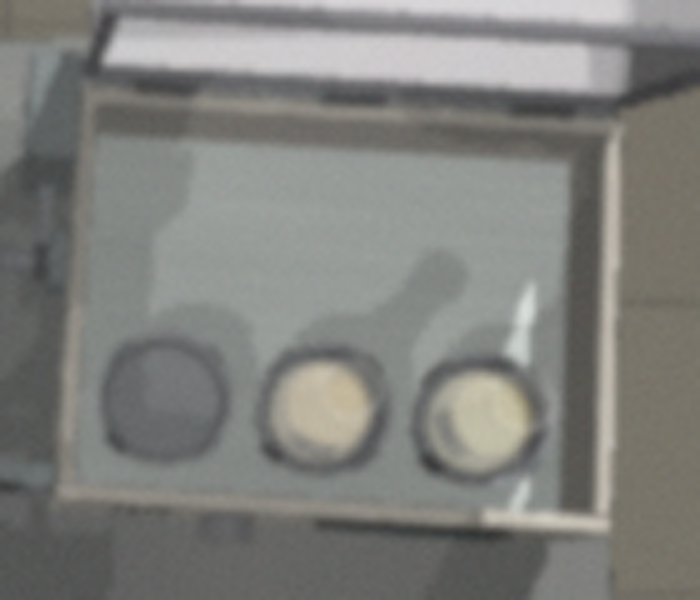

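Request:
jog_arm --targets '[[0.065,[0.03,-0.005,0],0],[0.065,[0.025,-0.004,0],0],[0.065,[0,0,-0.03],0],[0.065,[0,0,-0.03],0],[0.065,[0,0,0],0]]' --force 30

```text
clock: 18.4
position: [0.5437, 0.2234, 0.1078]
ee_rot: [-0.706, 0.707, -0.029, 0.025]
contact_force: [-0.5, -0.2, -0.0]
width: 0.0649
```

```bash
python3 - <<'E'
from h import *
s=st();im,d=get_image("wrist");m=camera_model("wrist");save("w7",im);C=cloud("wrist",d,m);np.save("w7.npy",C)
for r in silhouettes("amber_flask","wrist")[:2]: 
    P=C[r["mask"]];print(r["score"],r["position"],np.percentile(P,[3,50,97],axis=0).round(3).tolist())
    Z=P[P[:,2]>.078];print(len(Z),cv2.minEnclosingCircle(Z[:,:2].astype(np.float32)*1000) if len(Z)>4 else '')
E
```

```text
t 18.4 pos [0.5437 0.2234 0.1078] cam_ang 3.066 tilt [-0.006 -0.002 -1.   ] F [-0.5 -0.2 -0. ] w 0.0649 q [ 0.27  0.37  1.63 -0.    1.14 -1.22]
0.77 [200.5, 335.2] [[0.697, 0.134, 0.004], [0.703, 0.155, 0.021], [0.72, 0.173, 0.045]]
24 ((499.88311767578125, 218.12539672851562), 38.74577713012695)
0.65 [377.5, 214.8] [[0.548, 0.308, 0.004], [0.565, 0.325, 0.049], [0.585, 0.344, 0.086]]
778 ((523.548095703125, 283.7921447753906), 81.67428588867188)
```

View pics/w7.png

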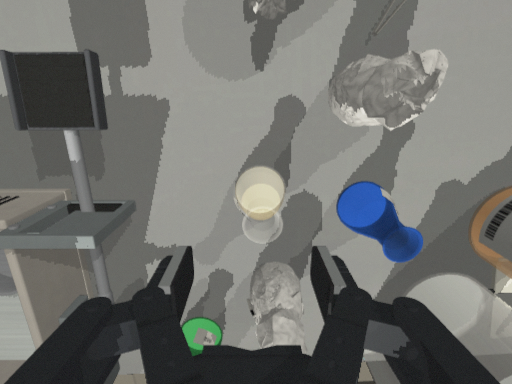

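```bash
python3 - <<'E'
from h import *
m=camera_model("wrist");C=np.load("w7.npy")
print("mouth",wz("wrist",(263,227),.085,m).round(4),"base",wz("wrist",(260,190),0.0,m).round(4))
P=C[210:245,238:288].reshape(-1,3);P=P[P[:,2]>.08];print(len(P),cv2.minEnclosingCircle(P[:,:2].astype(np.float32)*1000))
print("tips",C[250,185].round(3),C[250,320].round(3))
E
```

```text
mouth [0.5517 0.2312 0.085 ] base [0.5511 0.2315 0.    ]
527 ((512.713134765625, 229.910888671875), 49.95244216918945)
tips [0.533 0.19  0.142] [0.538 0.258 0.142]
```

Request:
jog_arm --targets '[[0.065,[0.005,0.006,-0.02],0],[0.065,[0,0,-0.025],0],[0.065,[0,0,-0.025],0],[0.065,[0,0,-0.01],0],[0.065,[0,0,-0.005],0],[0.065,[0,0,0],0]]'

```text
clock: 19.25
position: [0.5516, 0.2315, 0.0257]
ee_rot: [0.707, -0.706, 0.026, -0.027]
contact_force: [0.5, -0.0, 0.3]
width: 0.0647
```

```bash
python3 - <<'E'
from h import *
s=st();im,d=get_image("wrist");m=camera_model("wrist");save("w8",im);C=cloud("wrist",d,m);np.save("w8.npy",C)
P=C[150:330,180:320].reshape(-1,3)
Q=P[(P[:,2]>.079)&(P[:,2]<.089)&(abs(P[:,0]-.549)<.025)&(abs(P[:,1]-.23)<.025)];print(len(Q),cv2.minEnclosingCircle(Q[:,:2].astype(np.float32)*1000))
print("tips",[C[r,c].round(3).tolist() for r,c in ((248,185),(252,180),(248,320),(252,322))])
E
```

```text
t 19.25 pos [0.5516 0.2315 0.0257] cam_ang 3.068 tilt [ 0.001  0.    -1.   ] F [ 0.5 -0.   0.3] w 0.0647 q [ 0.28  0.47  1.71  0.    0.96 -1.22]
1567 ((546.4453735351562, 229.72189331054688), 15.043229103088379)
tips [[0.54, 0.196, 0.056], [0.54, 0.195, 0.06], [0.545, 0.266, 0.056], [0.545, 0.266, 0.061]]
```

View pics/w8.png

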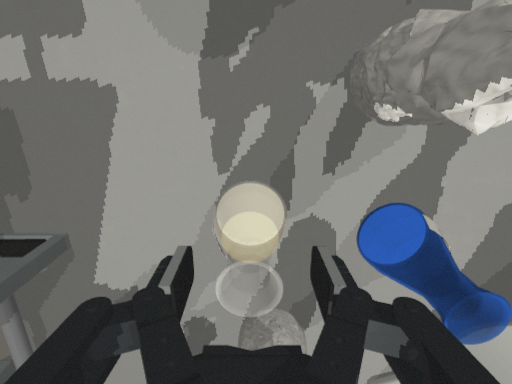

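Request:
jog_arm --targets '[[0.065,[-0.004,-0.001,-0.002],0],[0.065,[0,0,0],0],[0.03,[0,0,0],0],[0.02,[0,0,0],0],[0.02,[0,0,0],0],[0.02,[0,0,0],0]]' --force 30

```text
clock: 20.05
position: [0.5471, 0.2306, 0.0234]
ee_rot: [0.707, -0.706, 0.026, -0.026]
contact_force: [-1.3, 0.6, 6.2]
width: 0.0377
```

```bash
python3 - <<'E'
from h import *
s=st();im,d=get_image("wrist");m=camera_model("wrist");save("w9",im);C=cloud("wrist",d,m);np.save("w9.npy",C)
P=C[150:340,180:320].reshape(-1,3);a,b=s["position"][:2]
Q=P[(P[:,2]>.079)&(P[:,2]<.089)&(abs(P[:,0]-a)<.022)&(abs(P[:,1]-b)<.016)];print(len(Q),cv2.minEnclosingCircle(Q[:,:2].astype(np.float32)*1000))
E
```

```text
t 20.05 pos [0.5471 0.2306 0.0234] cam_ang 3.068 tilt [ 0.001  0.001 -1.   ] F [-1.3  0.6  6.2] w 0.0377 q [ 0.28  0.46  1.73  0.    0.95 -1.22]
1587 ((546.2842407226562, 229.73292541503906), 15.02393627166748)
```

View pics/w9.png

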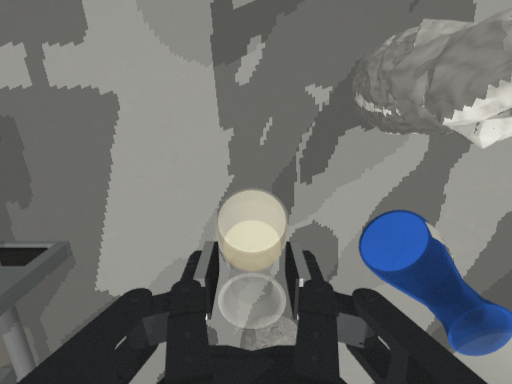

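Request:
jog_arm --targets '[[0.02,[0,0,0.01],0],[0.02,[0,0,0.015],0],[0.02,[0,0,0.03],0],[0.02,[0,0,0.04],0],[0.02,[0,0,0.04],0],[0.02,[0,0,0],0]]'

```text
clock: 20.85
position: [0.5497, 0.2311, 0.1625]
ee_rot: [0.708, -0.706, 0.023, -0.029]
contact_force: [-0.0, 0.0, -0.4]
width: 0.0374
```

Request:
jog_arm --targets '[[0.02,[-0.008,-0.02,0],0],[0.02,[-0.01,-0.04,0],0],[0.02,[-0.01,-0.045,0],0],[0.02,[-0.01,-0.045,0],0],[0.02,[-0.01,-0.045,0],0],[0.02,[0,-0.03,0],0],[0.02,[0,-0.01,0],0],[0.02,[0,0,0],0]]'

```text
clock: 21.85
position: [0.498, -0.0049, 0.1571]
ee_rot: [0.707, -0.706, 0.027, -0.026]
contact_force: [0.7, 1.0, -0.9]
width: 0.0378
```

```bash
python3 - <<'E'
from h import *
s=st();im,d=get_image("wrist");m=camera_model("wrist");save("w10",im);C=cloud("wrist",d,m);np.save("w10.npy",C)
print([(np.round(r["position"],1),round(r["score"],2),wz("wrist",r["position"],.033,m).round(4)) for r in spot_point("free_clamp","wrist")])
im,d=get_image("scene");save("s10",im[40:320,100:480]);CS=cloud("scene",d);np.save("s10.npy",CS)
print([(np.round(r["position"],1),round(r["score"],2),wz("scene",r["position"],.033).round(4)) for r in spot_point("free_clamp","scene")])
E
```

```text
t 21.85 pos [ 0.498  -0.0049  0.1571] cam_ang 3.066 tilt [-0.002  0.001 -1.   ] F [ 0.7  1.  -0.9] w 0.0378 q [-0.15  0.2   1.75  0.    1.19 -1.65]
[]
[(array([285.4, 184.2]), 0.62, array([ 0.5877, -0.0112,  0.033 ])), (array([198.7, 302.4]), 0.27, array([0.4526, 0.3339, 0.033 ]))]
```

View pics/w10.png

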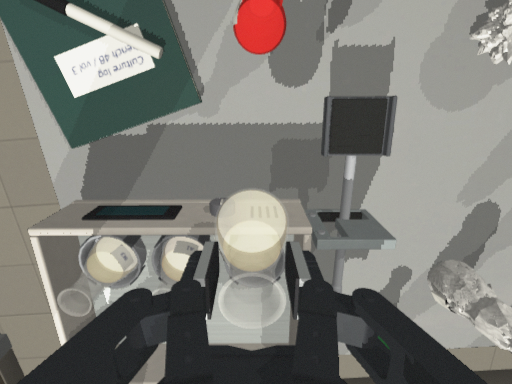

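View pics/s10.png

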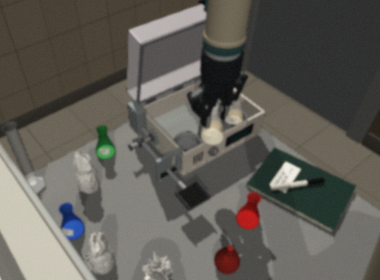

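```bash
python3 - <<'E'
from h import *
m=camera_model("wrist")
c=[wz("wrist",p,.054,m) for p in ((112,262),(184,261))];print(np.round(c,4))
C=np.load("w10.npy");S=np.load("s10.npy");T=np.load("t6.npy")
for n,X in (("w",C),("s",S),("t",T)):
  for x0,y0 in ((.577,-.005),(.572,-.083),(.567,-.161)):
    P=X.reshape(-1,3);r=np.hypot(P[:,0]-x0,P[:,1]-y0)
    Q=P[(P[:,2]>.049)&(P[:,2]<.058)&(r>.024)&(r<.040)]
    if len(Q)>15:
        A=np.c_[2*Q[:,:2],np.ones(len(Q))];sol=np.linalg.lstsq(A,(Q[:,:2]**2).sum(1),rcond=None)[0]
        print(n,(x0,y0),len(Q),sol[:2].round(4),"r",np.sqrt(sol[2]+sol[0]**2+sol[1]**2).round(4),cv2.minEnclosingCircle(Q[:,:2].astype(np.float32)*1000))
# housing inner faces in top
P=T.reshape(-1,3);Q=P[(P[:,2]>.080)&(P[:,2]<.089)&(P[:,0]>.48)&(P[:,0]<.56)&(P[:,1]<.06)&(P[:,1]>-.22)]
print(len(Q),np.percentile(Q,[1,99],axis=0).round(3))
E
python3 - <<'E'
import cv2
im=cv2.imread("pics/s10.png")
cv2.imwrite("pics/s10z.png",cv2.resize(im[80:190,120:270],None,fx=5,fy=5,interpolation=cv2.INTER_CUBIC))
E
```

```text
[[ 0.5706 -0.1601  0.054 ]
 [ 0.575  -0.0829  0.054 ]]
w (0.577, -0.005) 163 [ 0.5808 -0.0088] r 0.0312 ((582.0862426757812, -8.227149963378906), 33.127357482910156)
w (0.572, -0.083) 352 [ 0.5748 -0.0852] r 0.0315 ((573.692626953125, -87.38031005859375), 33.443763732910156)
w (0.567, -0.161) 570 [ 0.569 -0.163] r 0.0312 ((569.3285522460938, -163.41842651367188), 33.73421859741211)
s (0.577, -0.005) 108 [ 0.5802 -0.0073] r 0.0307 ((580.1549682617188, -9.15258502960205), 34.17237854003906)
s (0.572, -0.083) 26 [ 0.5726 -0.0842] r 0.0318 ((573.8897705078125, -85.17222595214844), 33.861236572265625)
s (0.567, -0.161) 46 [ 0.5676 -0.1624] r 0.0307 ((565.6468505859375, -162.94216918945312), 33.388336181640625)
t (0.577, -0.005) 118 [ 0.5776 -0.0057] r 0.0311 ((577.7332153320312, -5.651803970336914), 33.03653335571289)
t (0.572, -0.083) 121 [ 0.5722 -0.0837] r 0.0311 ((572.405517578125, -83.73015594482422), 33.66298294067383)
t (0.567, -0.161) 112 [ 0.567  -0.1614] r 0.031 ((566.986328125, -161.05853271484375), 33.62516403198242)
500 [[ 0.51  -0.211  0.08 ]
 [ 0.56   0.047  0.087]]
```

View pics/s10z.png

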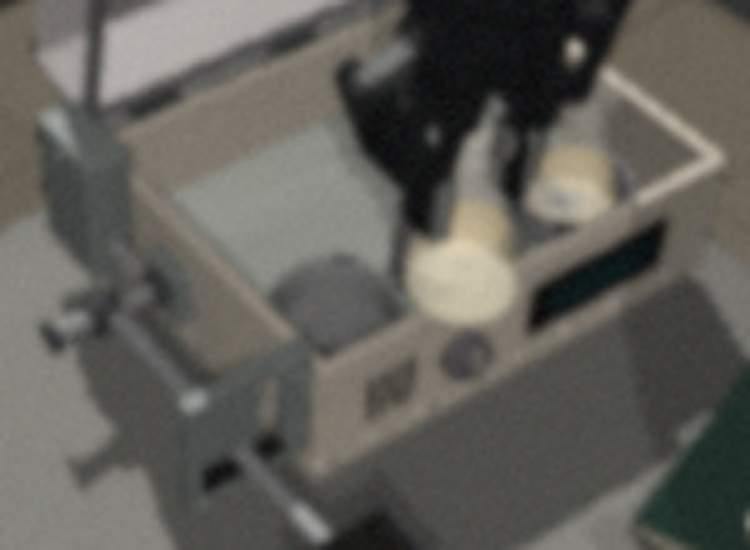

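```bash
python3 - <<'E'
from h import *
for f in ("t6.npy","s10.npy"):
    P=np.load(f).reshape(-1,3);Q=P[(P[:,2]>.15)&(P[:,0]>.60)&(P[:,1]<.06)&(P[:,1]>-.24)&(P[:,2]<.33)]
    for lo in np.arange(.15,.33,.03):
        q=Q[(Q[:,2]>lo)&(Q[:,2]<=lo+.03)]
        if len(q)>5: print(f,lo.round(2),len(q),np.percentile(q[:,0],[1,50]).round(3),q[:,1].min().round(3),q[:,1].max().round(3))
E
```

```text
t6.npy 0.15 64 [0.695 0.709] -0.219 0.036
t6.npy 0.18 57 [0.688 0.698] -0.22 0.035
t6.npy 0.21 48 [0.682 0.692] -0.219 0.037
t6.npy 0.24 49 [0.676 0.696] -0.22 0.037
t6.npy 0.27 4506 [0.677 0.71 ] -0.222 0.037
s10.npy 0.15 621 [0.717 0.761] -0.213 0.034
s10.npy 0.18 667 [0.711 0.755] -0.205 0.036
s10.npy 0.21 639 [0.704 0.749] -0.202 0.036
s10.npy 0.24 165 [0.697 0.725] 0.028 0.036
s10.npy 0.27 1584 [0.683 0.714] -0.175 0.036
```

Request:
jog_arm --targets '[[0.02,[0.02,-0.001,0],0],[0.02,[0.025,-0.001,0],0],[0.02,[0.02,0,0],0],[0.02,[0.012,0,0],0],[0.02,[0.005,0,0],0],[0.02,[0,0,0],0]]'

```text
clock: 22.8
position: [0.5806, -0.0063, 0.1577]
ee_rot: [0.707, -0.707, 0.026, -0.026]
contact_force: [-0.2, 1.1, 0.2]
width: 0.0374
```

```bash
python3 - <<'E'
from h import *
s=st();im,d=get_image("wrist");m=camera_model("wrist");save("w11",im);C=cloud("wrist",d,m);np.save("w11.npy",C)
im,d=get_image("scene");save("s11",cv2.resize(im[110:240,210:380],None,fx=4,fy=4,interpolation=cv2.INTER_CUBIC))
E
```

```text
t 22.8 pos [ 0.5806 -0.0063  0.1577] cam_ang 3.068 tilt [-0.001  0.    -1.   ] F [-0.2  1.1  0.2] w 0.0374 q [-0.13  0.32  1.58  0.    1.24 -1.63]
```

View pics/w11.png

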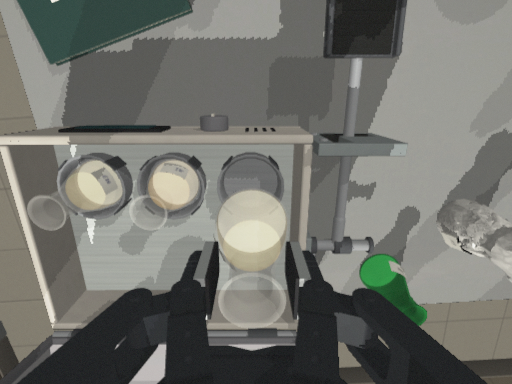

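View pics/s11.png

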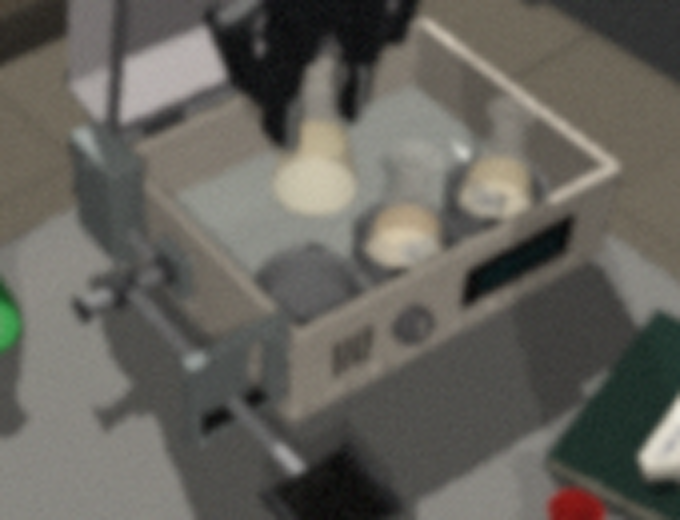

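```bash
python3 - <<'E'
from h import *
X=np.load("w11.npy")
for x0,y0 in ((.579,-.007),(.573,-.084),(.568,-.162)):
    P=X.reshape(-1,3);r=np.hypot(P[:,0]-x0,P[:,1]-y0)
    Q=P[(P[:,2]>.050)&(P[:,2]<.057)&(r>.024)&(r<.040)]
    A=np.c_[2*Q[:,:2],np.ones(len(Q))];sol=np.linalg.lstsq(A,(Q[:,:2]**2).sum(1),rcond=None)[0]
    print(len(Q),sol[:2].round(4),"r",np.sqrt(sol[2]+sol[0]**2+sol[1]**2).round(4),cv2.minEnclosingCircle(Q[:,:2].astype(np.float32)*1000))
# held flask mouth/base in wrist
P=X.reshape(-1,3);z=.1577-.0234
Q=P[(abs(P[:,2]-z-.083)<.005)&(abs(P[:,0]-.58)<.022)&(abs(P[:,1]+.006)<.016)];print("mouth",len(Q),cv2.minEnclosingCircle(Q[:,:2].astype(np.float32)*1000))
m=camera_model("wrist");print("base px", wz("wrist",(252,224),z,m).round(4))
E
```

```text
499 [ 0.5795 -0.0092] r 0.031 ((579.0880737304688, -9.208978652954102), 33.248207092285156)
681 [ 0.5742 -0.0863] r 0.0311 ((574.4302368164062, -86.83003234863281), 33.70372009277344)
712 [ 0.5686 -0.164 ] r 0.0314 ((568.633056640625, -164.40240478515625), 33.73800277709961)
mouth 1746 ((579.663818359375, -7.29069185256958), 15.06436824798584)
base px [ 0.5818 -0.0075  0.1343]
```

Request:
jog_arm --targets '[[0.02,[-0.001,-0.001,-0.02],0],[0.02,[0,0,-0.025],0],[0.02,[0,0,-0.02],0],[0.02,[0,0,-0.01],0],[0.02,[0,0,0],0]]'

```text
clock: 23.52
position: [0.5794, -0.0076, 0.0826]
ee_rot: [0.707, -0.707, 0.027, -0.026]
contact_force: [0.3, -0.4, -1.1]
width: 0.0376
```

```bash
python3 - <<'E'
from h import *
s=st();im,d=get_image("wrist");m=camera_model("wrist");save("w12",im)
im,d=get_image("scene");save("s12",cv2.resize(im[110:240,210:380],None,fx=4,fy=4,interpolation=cv2.INTER_CUBIC))
E
```

```text
t 23.52 pos [ 0.5794 -0.0076  0.0826] cam_ang 3.068 tilt [-0.001  0.    -1.   ] F [ 0.3 -0.4 -1.1] w 0.0376 q [-0.13  0.38  1.69  0.    1.07 -1.63]
```

View pics/w12.png

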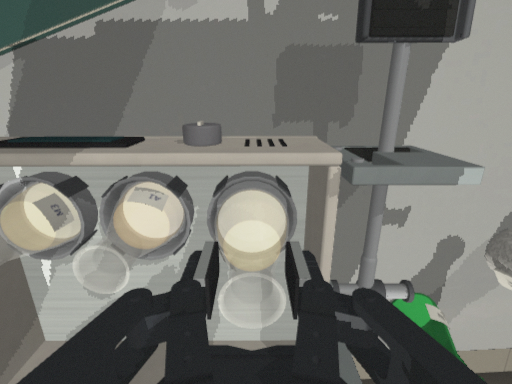

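View pics/s12.png

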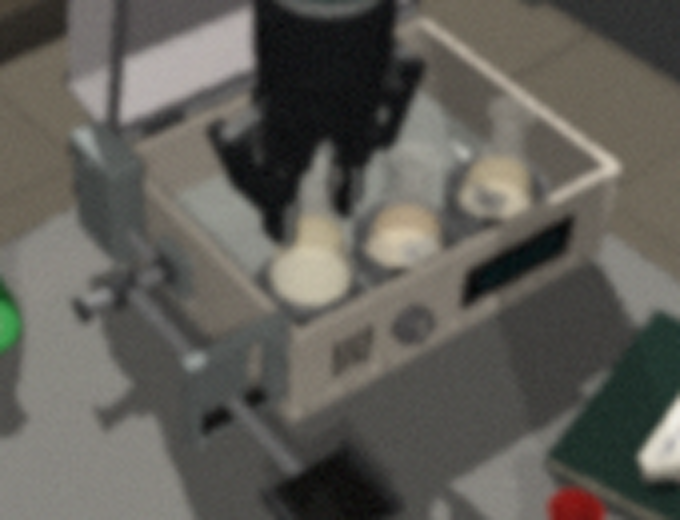

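The flask base (253,218) sits centred within the cup ring (columns 210–296). I lower it.

Request:
jog_arm --targets '[[0.02,[0,0,-0.006],0],[0.02,[0,0,-0.006],0],[0.02,[0,0,0],0]]'

```text
clock: 24.0
position: [0.5795, -0.0075, 0.0703]
ee_rot: [0.707, -0.707, 0.027, -0.026]
contact_force: [-0.2, -0.1, -1.7]
width: 0.0382
```

Request:
jog_arm --targets '[[0.02,[0,0,-0.005],0],[0.02,[0,0,-0.005],0],[0.02,[0,0,0],0]]'

```text
clock: 24.38
position: [0.5795, -0.0075, 0.0603]
ee_rot: [0.707, -0.707, 0.027, -0.026]
contact_force: [0.1, 0.7, -1.4]
width: 0.0379
```

Request:
jog_arm --targets '[[0.02,[0,0,-0.002],0],[0.02,[0,0,0],0]]'

```text
clock: 24.62
position: [0.5799, -0.0076, 0.0588]
ee_rot: [0.707, -0.707, 0.026, -0.026]
contact_force: [-0.2, -0.4, -0.7]
width: 0.0376
```

Request:
jog_arm --targets '[[0.02,[0,0,-0.0015],0],[0.02,[0,0,0],0]]'

```text
clock: 24.88
position: [0.5799, -0.0076, 0.0574]
ee_rot: [0.707, -0.707, 0.026, -0.026]
contact_force: [0.2, -0.4, -1.3]
width: 0.0375
```

Request:
jog_arm --targets '[[0.02,[0,0,-0.001],0],[0.02,[0,0,0],0]]'

```text
clock: 25.12
position: [0.5801, -0.0077, 0.0565]
ee_rot: [0.707, -0.707, 0.026, -0.026]
contact_force: [0.1, 0.2, -0.5]
width: 0.0375
```

Request:
jog_arm --targets '[[0.02,[0,0,-0.001],0],[0.02,[0,0,0],0]]'

```text
clock: 25.38
position: [0.5802, -0.0077, 0.0565]
ee_rot: [-0.707, 0.707, -0.026, 0.026]
contact_force: [-0.7, -0.5, 5.9]
width: 0.0377
```

Request:
jog_arm --targets '[[0.02,[0,0,-0.001],0],[0.02,[0,0,0],0]]'

```text
clock: 25.62
position: [0.5802, -0.0077, 0.0564]
ee_rot: [-0.707, 0.707, -0.026, 0.026]
contact_force: [-4.3, -0.2, 10.7]
width: 0.0378
```

Contact at z = 0.0565, where the floor was expected (0.0564). I unload and release.

Request:
jog_arm --targets '[[0.02,[0,0,0.0015],0],[0.042,[0,0,0],0],[0.052,[0,0,0],0],[0.052,[0,0,0],0]]'

```text
clock: 26.12
position: [0.5799, -0.0076, 0.0556]
ee_rot: [0.707, -0.707, 0.026, -0.026]
contact_force: [0.0, 0.6, -0.1]
width: 0.0519
```

Request:
jog_arm --targets '[[0.052,[0,0,0.01],0],[0.052,[0,0,0.02],0],[0.052,[0,0,0.03],0],[0.052,[0,0,0.03],0],[0.052,[-0.01,0,0.02],0],[0.052,[-0.02,0,0],0],[0.052,[-0.03,0,0],0],[0.052,[0,0,0],0]]'

```text
clock: 27.12
position: [0.5181, -0.0074, 0.1667]
ee_rot: [0.707, -0.707, 0.026, -0.026]
contact_force: [0.3, 0.4, -0.3]
width: 0.0519
```

```bash
python3 - <<'E'
from h import *
s=st();im,d=get_image("wrist");m=camera_model("wrist");save("w13",im);C=cloud("wrist",d,m)
P=C.reshape(-1,3);Q=P[(abs(P[:,2]-.116)<.005)&(abs(P[:,0]-.58)<.03)&(abs(P[:,1]+.008)<.03)];print("mouth",len(Q),np.median(Q[:,2]),cv2.minEnclosingCircle(Q[:,:2].astype(np.float32)*1000))
im,d=get_image("scene");save("s13",cv2.resize(im[70:260,180:400],None,fx=3.4,fy=3.4,interpolation=cv2.INTER_CUBIC))
E
```

```text
t 27.12 pos [ 0.5181 -0.0074  0.1667] cam_ang 3.068 tilt [-0.  0. -1.] F [ 0.3  0.4 -0.3] w 0.0519 q [-0.15  0.22  1.7   0.    1.22 -1.65]
mouth 417 0.11643921509739119 ((581.1655883789062, -9.305665969848633), 14.890351295471191)
```

View pics/w13.png

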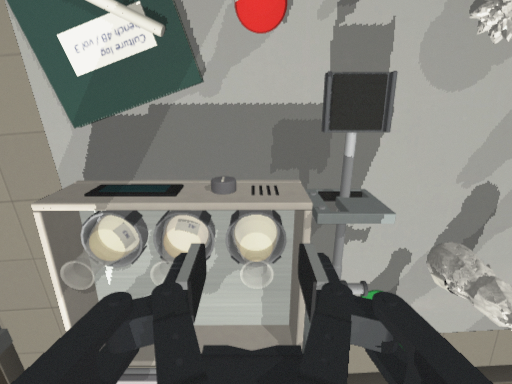

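View pics/s13.png

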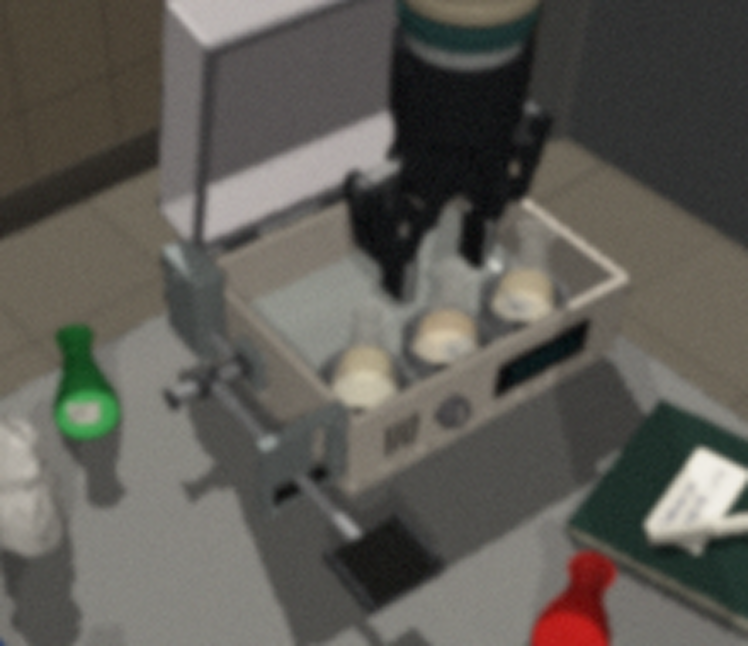

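The amber flask stands upright in the left clamp: mouth at z = 0.116, row-aligned with the others. Now back to the pedal.

Request:
jog_arm --targets '[[0.052,[-0.03,0.01,0],0],[0,[-0.03,0.04,0],0],[0,[-0.009,0.04,0],0],[0,[0,0.012,-0.02],0],[0,[0,0,-0.04],0],[0,[0,0,-0.035],0],[0,[0,0,-0.01],0],[0,[0,0,0],0]]'

```text
clock: 28.22
position: [0.4518, 0.0944, 0.0609]
ee_rot: [0.707, -0.707, 0.026, -0.026]
contact_force: [1.1, -0.1, 0.3]
width: 0.0001
```

```bash
python3 - <<'E'
from h import *
s=st();im,d=get_image("wrist");m=camera_model("wrist");save("w14",im);C=cloud("wrist",d,m)
for r in (190,205,220): print([C[r,c].round(3).tolist() for c in (200,215,230,270,285,300)])
E
```

```text
t 28.23 pos [0.4518 0.0944 0.0609] cam_ang 3.068 tilt [-0.  0. -1.] F [ 1.1 -0.1  0.3] w 0.0001 q [ 0.05  0.25  1.97  0.    0.92 -1.44]
[[0.419, 0.065, 0.062], [0.421, 0.073, 0.055], [0.422, 0.082, 0.055], [0.424, 0.107, 0.056], [0.425, 0.116, 0.055], [0.444, 0.134, -0.001]]
[[0.428, 0.064, 0.063], [0.43, 0.072, 0.059], [0.431, 0.081, 0.058], [0.432, 0.106, 0.059], [0.433, 0.115, 0.06], [0.457, 0.134, -0.0]]
[[0.464, 0.048, 0.0], [0.44, 0.071, 0.059], [0.44, 0.081, 0.06], [0.442, 0.105, 0.06], [0.443, 0.115, 0.06], [0.471, 0.133, -0.0]]
```

View pics/w14.png

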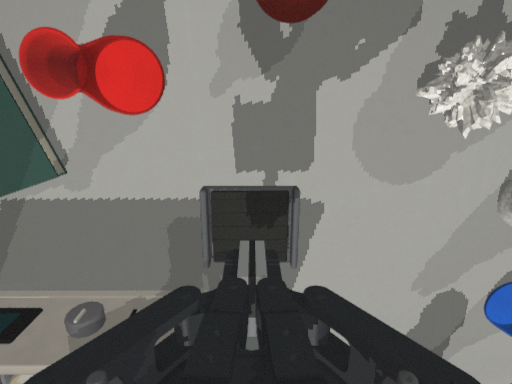

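Request:
jog_arm --targets '[[0,[0,0,-0.008],0],[0,[0,0,-0.006],0],[0,[0,0,-0.004],0],[0,[0,0,-0.002],0],[0,[0,0,-0.002],0],[0,[0,0,0],0]]'

```text
clock: 29.02
position: [0.4509, 0.0943, 0.0389]
ee_rot: [-0.707, 0.707, -0.026, 0.026]
contact_force: [-0.9, -0.5, 2.7]
width: 0.0001
```

Request:
jog_arm --targets '[[0,[0,0,-0.002],0],[0,[0,0,-0.0015],0],[0,[0,0,0],0]]'

```text
clock: 29.4
position: [0.451, 0.0944, 0.0353]
ee_rot: [0.707, -0.707, 0.026, -0.026]
contact_force: [-0.4, -0.7, 2.9]
width: 0.0004
```

Request:
jog_arm --targets '[[0,[0,0,-0.0015],0],[0,[0,0,0],0]]'

```text
clock: 29.65
position: [0.4509, 0.0944, 0.0339]
ee_rot: [0.707, -0.707, 0.026, -0.026]
contact_force: [-2.1, -1.1, 3.6]
width: 0.0003
```

Request:
jog_arm --targets '[[0,[0,0,-0.0015],0],[0,[0,0,0],0]]'

```text
clock: 29.9
position: [0.451, 0.0944, 0.0327]
ee_rot: [0.707, -0.707, 0.026, -0.026]
contact_force: [-1.7, -0.4, 6.7]
width: 0.0
```

Request:
jog_arm --targets '[[0,[0,0,-0.0012],0],[0,[0,0,0],0]]'

```text
clock: 30.15
position: [0.451, 0.0944, 0.0319]
ee_rot: [0.707, -0.707, 0.026, -0.026]
contact_force: [-3.0, -0.5, 9.5]
width: 0.0002
```

Request:
jog_arm --targets '[[0,[-0.0002,-0.003,0],0],[0,[-0.0002,-0.003,0],0],[0,[-0.0002,-0.003,0],0],[0,[-0.0002,-0.003,0],0]]'

```text
clock: 30.65
position: [0.4501, 0.0831, 0.0319]
ee_rot: [0.707, -0.706, 0.026, -0.026]
contact_force: [-3.8, 3.0, 10.0]
width: 0.0001
```

Request:
jog_arm --targets '[[0,[-0.0002,-0.003,0],0],[0,[-0.0002,-0.003,0],0],[0,[-0.0001,-0.001,0],0],[0,[0,0,0],0]]'

```text
clock: 31.15
position: [0.4497, 0.0769, 0.0319]
ee_rot: [0.708, -0.706, 0.027, -0.027]
contact_force: [-3.6, 4.6, 8.4]
width: 0.0005
```

```bash
python3 - <<'E'
from h import *
s=st();im,d=get_image("wrist");m=camera_model("wrist");save("w15",im);C=cloud("wrist",d,m)
for r in (205,220): print([C[r,c].round(3).tolist() for c in (195,200,205,215,285,293,300,305)])
E
```

```text
t 31.15 pos [0.4497 0.0769 0.0319] cam_ang 3.066 tilt [ 0.001  0.003 -1.   ] F [-3.6  4.6  8.4] w 0.0005 q [ 0.01  0.29  2.02  0.    0.84 -1.48]
[[0.418, 0.048, 0.051], [0.419, 0.05, 0.049], [0.422, 0.051, 0.042], [0.421, 0.058, 0.047], [0.424, 0.096, 0.046], [0.425, 0.101, 0.044], [0.423, 0.104, 0.051], [0.443, 0.115, -0.001]]
[[0.427, 0.046, 0.051], [0.427, 0.049, 0.051], [0.43, 0.05, 0.045], [0.43, 0.056, 0.046], [0.432, 0.095, 0.048], [0.434, 0.1, 0.045], [0.431, 0.103, 0.052], [0.455, 0.115, 0.0]]
```

View pics/w15.png

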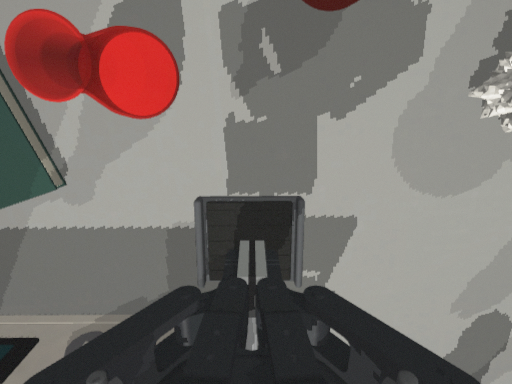

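Request:
jog_arm --targets '[[0,[0,0,0.002],0],[0,[0,0,0.003],0],[0,[0,0,0.003],0],[0,[0,0,0.003],0],[0,[0,0,0.003],0],[0,[0,0,0],0]]'

```text
clock: 31.95
position: [0.4505, 0.0754, 0.0458]
ee_rot: [0.707, -0.707, 0.026, -0.027]
contact_force: [1.2, 0.9, 2.0]
width: -0.0001
```

```bash
python3 - <<'E'
from h import *
s=st();im,d=get_image("wrist");m=camera_model("wrist");C=cloud("wrist",d,m)
for r in (205,220): print([C[r,c].round(3).tolist() for c in (195,200,205,215,285,293,300,305)])
E
```

```text
t 31.95 pos [0.4505 0.0754 0.0458] cam_ang 3.068 tilt [ 0.002  0.    -1.   ] F [1.2 0.9 2. ] w -0.0001 q [ 0.01  0.27  2.    0.    0.88 -1.48]
[[0.443, 0.03, -0.001], [0.419, 0.049, 0.066], [0.422, 0.05, 0.058], [0.421, 0.056, 0.062], [0.424, 0.094, 0.061], [0.424, 0.099, 0.062], [0.424, 0.102, 0.063], [0.423, 0.104, 0.066]]
[[0.456, 0.028, -0.002], [0.427, 0.048, 0.067], [0.43, 0.05, 0.061], [0.43, 0.055, 0.062], [0.433, 0.094, 0.061], [0.433, 0.098, 0.062], [0.432, 0.102, 0.066], [0.431, 0.104, 0.067]]
```

Request:
jog_arm --targets '[[0,[0,0,0.003],0],[0,[0,0,0.003],0],[0,[0,0,0.003],0],[0,[0,0,0.003],0],[0,[0,0,0.003],0],[0,[0,0,0.003],0],[0,[0,0,0.003],0]]'

```text
clock: 32.88
position: [0.4503, 0.0754, 0.0667]
ee_rot: [0.707, -0.707, 0.026, -0.027]
contact_force: [4.0, 0.3, 3.6]
width: -0.0002
```

Request:
jog_arm --targets '[[0,[0,0,0.0015],0],[0,[0,0,0.0015],0],[0,[0,0,0.0015],0],[0,[0,0,0.0015],0],[0,[0,0,0.0015],0],[0,[0,0,0.0015],0]]'

```text
clock: 33.62
position: [0.4499, 0.0754, 0.0754]
ee_rot: [0.707, -0.707, 0.026, -0.026]
contact_force: [4.5, -0.4, 4.0]
width: -0.0001
```

Request:
jog_arm --targets '[[0,[0,0,0.0015],0],[0,[0,0,0.0015],0],[0,[0,0,0.0015],0],[0,[0,0,0.0015],0],[0,[0,0,0.0015],0],[0,[0,0,0.0015],0]]'

```text
clock: 34.38
position: [0.4498, 0.0754, 0.0844]
ee_rot: [0.707, -0.707, 0.026, -0.026]
contact_force: [5.4, -0.1, 4.0]
width: -0.0
```

Request:
jog_arm --targets '[[0,[0,0,0.0015],0],[0,[0,0,0.0015],0],[0,[0,0,0.0015],0],[0,[0,0,0.0015],0],[0,[0,0,0],0]]'

```text
clock: 35.0
position: [0.4484, 0.0754, 0.0897]
ee_rot: [0.707, -0.707, 0.027, -0.025]
contact_force: [0.5, -0.2, 0.0]
width: -0.0001
```

Request:
jog_arm --targets '[[0,[0,0,0.01],0],[0,[0,0,0.03],0],[0,[-0.02,0,0.04],0],[0,[-0.05,0,0.02],0],[0,[-0.05,0,0.02],0],[0,[-0.05,0,0],0],[0,[0,0,0],0]]'

```text
clock: 35.88
position: [0.276, 0.0755, 0.2106]
ee_rot: [0.707, -0.707, 0.026, -0.026]
contact_force: [1.0, -0.5, -0.3]
width: -0.0
```

```bash
python3 - <<'E'
from h import *
s=st()
im,d=get_image("scene");save("s16",cv2.resize(im[70:260,180:400],None,fx=3.4,fy=3.4,interpolation=cv2.INTER_CUBIC));S=cloud("scene",d)
im,d=get_image("top");save("t16",im);T=cloud("top",d)
for n,X in (("s",S),("t",T)):
    P=X.reshape(-1,3);Q=P[(P[:,0]>.53)&(P[:,0]<.70)&(P[:,1]<.03)&(P[:,1]>-.2)];print(n,"hood top z",np.percentile(Q[:,2],[50,90,99]).round(3))
    Q=P[(P[:,0]>.43)&(P[:,0]<.47)&(P[:,1]<.097)&(P[:,1]>.056)&(P[:,2]>.03)&(P[:,2]<.13)];print("pad",len(Q),Q.mean(0).round(3))
E
```

```text
t 35.88 pos [0.276  0.0755 0.2106] cam_ang 3.068 tilt [ 0.  0. -1.] F [ 1.  -0.5 -0.3] w -0.0 q [ 0.02 -0.18  2.    0.    1.32 -1.48]
s hood top z [0.145 0.147 0.148]
pad 269 [0.45  0.077 0.105]
t hood top z [0.142 0.144 0.145]
pad 324 [0.45  0.077 0.104]
```

View pics/s16.png

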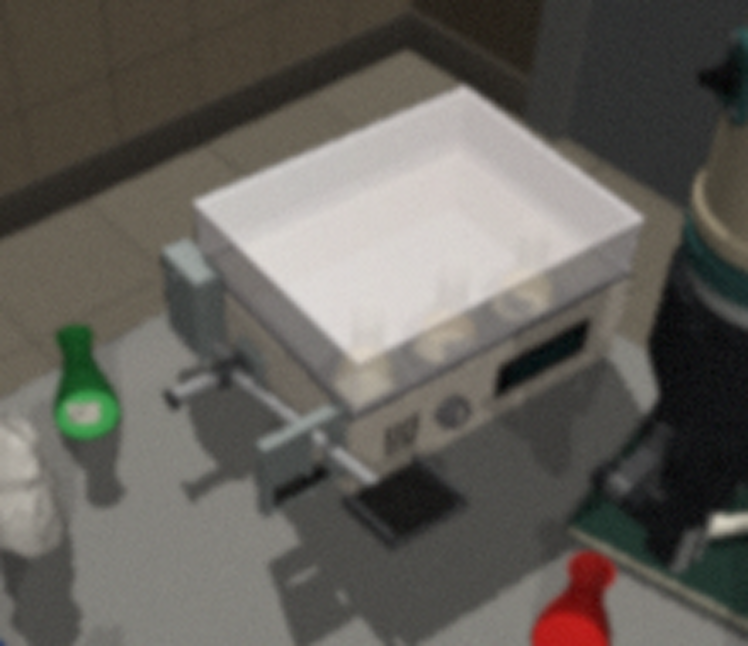

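View pics/t16.png

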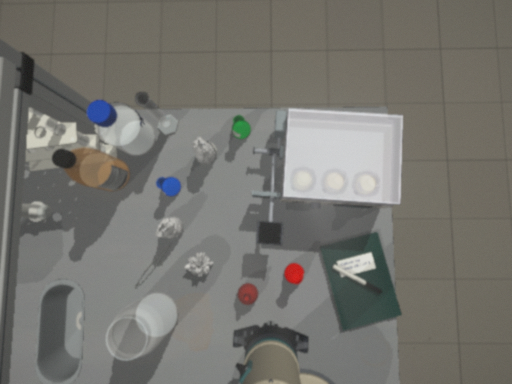

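The hood is shut (top at z ≈ 0.145) and the pad is back up and in at (0.450, 0.077, 0.104). All three clamps are filled in the top view (303, 335 and 367, row ≈ 182), and the other items stand where they did.

```bash
python3 -c "
from h import *
print(sign_off())"
```

```text
the job is handed in; nothing more can be done
None
```

The amber flask now stands upright in the left clamp and the hood is shut. I handed the job in at about 36 s of the 72 s allowed. `sign_off()` gives no verdict, so the result rests on the checks below.

- **Opening:** I felt the lever onto its stop, with a peak of about 14 N against the 26 N limit. I then slid it out about 27 mm and let it up. It held the hood open by itself.
- **Placing:** I picked up the amber flask and lowered it until it touched the clamp floor at the expected height. After release its mouth was at z ≈ 0.116 m, in line with the other two.
- **Closing:** I pressed the lever to the stop at about 9.5 N, brought it back in, and eased it up. The pad rose at about 12 mm/s over the last stretch, which is roughly 0.4 rad/s at the hood.

**Last checks:** The hood top is at z ≈ 0.145 m, the pad is back at its starting position, and all three clamps are filled. In the top view the other flasks stand where they did, and the gripper is clear of everything.

**What disagreed:**
- The camera depth put the shut fingertips about 20 mm behind the reported TCP, not 17 mm ahead of it as the description says. I worked from the measured value, and contact with the pad and clamp floor agreed with it.
- The cameras differed by 2–3 mm on the clamp centre. I aimed between their readings, and the flask went in without side force.

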